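Stir the dryer balls and set them on the drying rack

TASK

Take the wooden stirrer from its fork and stir the dryer balls low down in the tub, in full anticlockwise turns (seen from above) around the middle that start and finish at the side of the tub farthest from the robot (straight ahead, +x): at least one turn, and more until every ball has clearly shifted from where it lay. Then hang the stirrer back upright on the fork by its collar. After that, take all the balls out of the tub and set each one down on the two sloped rails of the drying rack, where they must stay at rest. Do not ram the stirrer against the tub, and leave the bottle, the jar and the small box where they are.

Things in the scene. Friction and masses are not known exactly. Their poses are not given: they have to be found in the camera images.
- stirrer: wooden stirrer, about 90 g; origin: centre of the underside of its round collar (56 mm diameter, 8 mm thick), z up along it. Below the collar a rod of 16 mm diameter ends in a 24 mm ball tip. It starts hanging by the collar on the fork, collar underside 160 mm above the table.
- stirrer_tip (a point): lowest point of the stirrer, on its axis, 130 mm below the collar's underside
- stirrer_grip (a point): middle of the stirrer's upright square grip above the collar, 22 x 22 mm (sides along body x and y), 50 mm tall; this point is 33 mm above the collar's underside
- fork: fixed steel stand with a level two-pronged fork; origin on the table below the middle of the prongs, which run along its x from -46 to +46 mm, 10 mm wide each, tops 160 mm up. Open at the -x end, where each prong has a lip 7 mm high. At +x a column 20 x 40 mm (x = 48 to 68 mm), 160 mm tall. Base plate 130 x 110 mm, 10 mm thick, x = -35 to +95 mm.
- fork_seat (a point): where the centre of the collar's underside belongs: midway between the prongs (32 mm clear gap), level with their tops, 160 mm above the table. The stirrer can be lifted straight up, or lifted 15 mm and slid out to the fork's -x; it goes back the same way.
- tub: fixed round white plastic tub, open on top; origin at the centre of its underside on the table, axes parallel to the world's. Floor 5 mm thick; inner radius 108 mm at the floor, 116 mm at the rim; outer radius 120 mm at the rim; 60 mm high.
- rack_rails: two steel rods of the fixed wooden drying rack, sloping 7 degrees. Origin midway between the rods' axes at mid length, 60 mm above the table; y uphill along them, x across. Rods 8 mm thick, 300 mm long, axes at x = -20 and +20 mm. A ball on both has its centre at x = 0, z = 18 to 25 mm and hardly rolls. A slab 64 mm wide lies below; the low end has a stop board 16 mm high.
- ball1: knobbly blue plastic dryer ball, 49 to 52 mm across, about 45 g (30 to 60 g); slightly faceted, so it hardly rolls; origin at its centre. It starts on the tub's floor (centre 30 mm above the table). All balls are alike; absent ones are None.
- ball2: knobbly blue plastic dryer ball, 49 to 52 mm across, about 45 g (30 to 60 g); slightly faceted, so it hardly rolls; origin at its centre. It starts on the tub's floor (centre 30 mm above the table). All balls are alike; absent ones are None.
- ball3: knobbly blue plastic dryer ball, 49 to 52 mm across, about 45 g (30 to 60 g); slightly faceted, so it hardly rolls; origin at its centre. It starts on the tub's floor (centre 30 mm above the table). All balls are alike; absent ones are None.
- ball4: knobbly blue plastic dryer ball, 49 to 52 mm across, about 45 g (30 to 60 g); slightly faceted, so it hardly rolls; origin at its centre. It starts on the tub's floor (centre 30 mm above the table). All balls are alike; absent ones are None.
- ball5: knobbly blue plastic dryer ball, 49 to 52 mm across, about 45 g (30 to 60 g); slightly faceted, so it hardly rolls; origin at its centre. It starts on the tub's floor (centre 30 mm above the table). All balls are alike; absent ones are None.
- detergent: closed white detergent bottle, 72 mm diameter, 150 mm tall, origin under its centre; a bystander
- peg_jar: closed glass jar, 76 mm diameter, 110 mm tall, origin under its centre; a bystander
- soap_box: small cardboard box, 90 x 55 x 35 mm, origin under its centre; a bystander
Not all that is in view belongs to the job. Leave any pink or turquoise look-alike of the ball1 alone.

How it is judged:
By the outcome, as a careful person would: the job done as asked, in the order asked, and still so for the second after the job is handed in, with the robot touching nothing.
Of ball1, ball2, ball3, ball4, ball5 only 3 to 5 are there at a start; the rules pass over those that are not, and their reading is None.
At some moment in a run one of ball1, ball2, ball3, ball4, ball5 may be knocked a few centimetres aside while the robot is not near it.
It also fails if it takes over 210 s, if anything falls off the work surface, if the arm or the gripper's body presses on something with over 40 N, if the wrist force passes 120 N, or if a joint passes its speed limit or range.

ROBOT

A 6-joint arm with a two-finger parallel gripper is mounted at the origin on the work surface. World frame = base frame: x ahead of the robot, y to its left, z up, the work surface at z = 0. Lengths are in m, angles in rad, forces in N, time in s.
With the tool pointing down it reaches from about 0.35 to 0.975 m from the base axis. Payload 4.9 kg.
Tool frame: the origin (TCP) lies on the centre line of the jaws, within the pads' length; the fingertips stand 11 mm ahead of it and the grasp point (between the pads) lies 8 mm behind it (robot.tips_ahead is the distance from the TCP to the fingertips, in m); z points along the fingers, y is the line along which they close (so a half turn about z gives the same grasp; the last joint's range is limited). The gripper opens to 85 mm and grips with 20 to 120 N. Pads are 22 mm wide; open, the fingers measure 114 mm over their backs; the gripper's body (76 mm by 85 mm) begins 54 mm behind the grasp point. The pads swing forward as they close: fully open they stand 13 mm farther back than shut.
Start: joints at [-1.316, 0.053, 1.613, -0, 1.476, -0.119], TCP at [0.228, -0.582, 0.242] pointing down, gripper open.
Joint ranges: [-3.01, 3.01], [-1.01, 2.22], [0.06, 2.58], [-1.02, 4.17], [0.09, 2.62], [-3.14, 3.14]. Speed limits (rad/s): [2.57, 2.57, 3.14, 3.14, 3.14, 3.14].

INTERFACE

Orientations are given as a rotation vector (axis times angle).
In Python, from cell import monitor, imaging, job, robot gives the robot as it stands. The module is installed in compiled form; this text tells all that it offers.
- The arm moves only by the tool carry_out, never from a script. Its argument "targets" is a list of rows, each a list of 5 numbers: the finger opening in m, from 0 to 0.0854, then the shift along the tool's x, y, z in m, then the turn about the tool's z in degrees. A call has 1 to 20 rows; each row shifts and turns the commanded pose from where the row before left it, along the tool's axes as they then stand; what a row does not reach is not made up. A row lasts 1/8 s, in which the tool goes at most 62.5 mm and 10.7 degrees, less where a joint would pass 70% of its speed; a pose out of reach is approached as far as the arm can. A call is refused whole if a number of a shift passes 0.0625 or a number of a turn 10.7, either way. A call with a gripper value outside its range is refused whole. The fingers move at their own pace and stop on an object; "force" is the grip in N (left out, the last holds). Time passes only in rows, so rows that do not move let the fingers close. It gives the time, the measured TCP pose, the force, the opening and the grip force at its end, in the units of the state.
- monitor.sense(): the state, without advancing time (a new reading comes with each control period).
- imaging.snapshot(name): name is "scene" or "top" or "wrist"; returns (picture, depth): 384x512x3 uint8, blue, green, red; 384x512 float32, m along the optical axis (not along the pixel's ray), 0 where there is no reading.
- imaging.camera_info(name): a dict with "K" (3x3 intrinsics, pixels), "rvec" (rotation vector, rad) and "tvec" (3), from world to camera coordinates, as OpenCV has them; the wrist camera has in their place "T_tool_cam" (4x4, takes a point from camera to tool coordinates, whose origin is the TCP and whose axes are the flange's). Camera axes: x right, y down, z forward; pixel columns grow to the right and rows downward; lengths in m; the calibration is good to about 2 mm. A picture is of the moment at which its call begins: read the wrist's pose just before it. camera_info takes no time and is no camera call.
- job.finish_job(): hands the job in; it is judged then, once.
The state is a dict: "time_s": time; "qpos": joint angles; "joint_velocities": joint speeds; "joint_torque": joint torques, N m; "tcp_pos": TCP position; "eef_rot": TCP orientation; "ft_force": force on the tool from outside, world axes, zero at the start; "torque": the same for the moment, N m; "grip_width": finger opening in m; "grip_force": force on a finger pad.
Only numpy, scipy, OpenCV 4.12 (cv2) and the standard library are available. Lean on these libraries where they do the work, as an engineer would, in place of code of your own. Each camera call takes 0.05 s, during which the arm holds its last target. There are 200 camera calls.

## Working session

There is one attempt and no reset: what is moved stays moved. The work goes in short steps, Python scripts to look and compute and a tool call to move; the robot and the scene stay as the last step left them, time stands still between calls to the robot, and variables do not carry over. Pictures are saved under pics/ and viewed, at most 17 in all, crops included, and the job is handed in when it is done.

Besides the shell and the picture viewer there is one more tool, called after "Call:" by a JSON object that holds its "method" and its "body", one argument or row to a line. carry_out: Moves the arm, as the interface text tells. Its arguments: {"type":"object","properties":{"targets":{"type":"array","items":{"type":"array","items":{"type":"number"}}},"force":{"type":"number"}},"required":["targets"]}

```bash
mkdir -p pics
cat > h.py <<'E'
import numpy as np, cv2
from cell import monitor, imaging, job, robot
def cam(name, st=None):
    i=imaging.camera_info(name); K=np.array(i["K"])
    if name=="wrist":
        st=st or monitor.sense(); T=np.eye(4); T[:3,:3]=cv2.Rodrigues(np.array(st["eef_rot"],float))[0]; T[:3,3]=st["tcp_pos"]
        W=T@np.array(i["T_tool_cam"])
    else:
        R=cv2.Rodrigues(np.array(i["rvec"],float))[0]; W=np.eye(4); W[:3,:3]=R.T; W[:3,3]=-R.T@np.ravel(i["tvec"])
    return K,W
def snap(name,f=None):
    st=monitor.sense(); C=cam(name,st); p,d=imaging.snapshot(name)
    if f: cv2.imwrite("pics/"+f,p); np.savez("pics/"+f+".npz",p=p,d=d,K=C[0],W=C[1])
    return p,d,C
def ray(C,u,v):
    K,W=C; r=W[:3,:3]@np.linalg.inv(K)@np.array([u,v,1.]); return W[:3,3],r
def onz(C,u,v,z):
    o,r=ray(C,u,v); return o+r*(z-o[2])/r[2]
def pt(C,u,v,d):
    o,r=ray(C,u,v); return o+r*d
def cloud(C,d):
    K,W=C; h,w=d.shape; u,v=np.meshgrid(np.arange(w),np.arange(h))
    c=np.stack([(u-K[0,2])/K[0,0]*d,(v-K[1,2])/K[1,1]*d,d],-1); P=c@W[:3,:3].T+W[:3,3]; P[d<=0]=np.nan; return P
def proj(C,P):
    K,W=C; c=np.linalg.inv(W)@np.append(P,1); q=K@c[:3]; return q[:2]/q[2]
def load(f):
    z=np.load("pics/"+f+".npz"); return z["p"],z["d"],(z["K"],z["W"])
E
python3 - <<'E'
from h import *
s=monitor.sense(); print({k:np.round(v,3) for k,v in s.items()}); print(robot.tips_ahead)
for n in ("scene","top","wrist"):
    p,d,C=snap(n,n+"0.png"); print(n,C[0].round(1).tolist(),C[1].round(3).tolist(),(d>0).mean())
E
```

```text
{'time_s': np.float64(0.0), 'qpos': array([-1.316,  0.053,  1.614, -0.   ,  1.476, -0.119]), 'joint_velocities': array([-0.001,  0.001,  0.   , -0.   ,  0.   , -0.001]), 'joint_torque': array([-2.0000e-03, -3.9369e+01, -3.7018e+01, -0.0000e+00,  7.0000e-03,
       -0.0000e+00]), 'tcp_pos': array([ 0.228, -0.581,  0.241]), 'eef_rot': array([-3.085, -0.583,  0.   ]), 'ft_force': array([-0.265,  0.596, -0.194]), 'torque': array([-0.07 ,  0.019,  0.006]), 'grip_force': np.float64(0.0), 'grip_width': np.float64(0.085)}
0.011
scene [[406.2, 0.0, 255.8], [0.0, 406.2, 188.2], [0.0, 0.0, 1.0]] [[-0.527, 0.714, -0.461, 1.033], [0.85, 0.435, -0.299, 0.315], [-0.013, -0.549, -0.836, 0.967], [0.0, 0.0, 0.0, 1.0]] 0.995758056640625
top [[389.7, 0.0, 262.3], [0.0, 389.7, 194.5], [0.0, 0.0, 1.0]] [[-0.019, -0.989, 0.148, 0.401], [-1.0, 0.017, -0.015, 0.009], [0.012, -0.148, -0.989, 1.323], [0.0, 0.0, 0.0, 1.0]] 0.9958852132161459
wrist [[275.7, 0.0, 258.9], [0.0, 275.7, 189.2], [0.0, 0.0, 1.0]] [[0.365, -0.889, -0.277, 0.299], [-0.931, -0.349, -0.107, -0.554], [-0.001, 0.297, -0.955, 0.373], [0.0, 0.0, 0.0, 1.0]] 0.9960072835286459
```

View pics/top0.png

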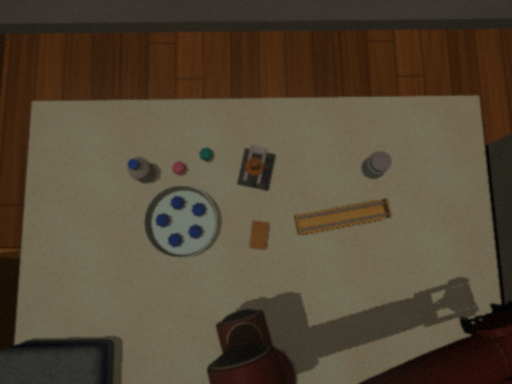

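View pics/scene0.png

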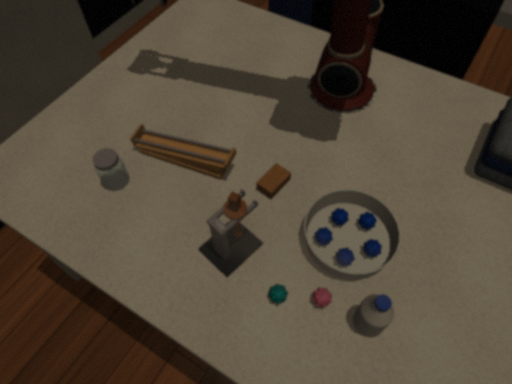

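The top view shows the tub at about (183,221), with five blue balls in it. The fork and stirrer are at (257,168), the rack at (342,217), the box at (259,235), the jar at (377,164) and the bottle at (140,170). Pink and turquoise look-alikes lie at (180,168) and (206,154). Next I'll measure these.

```bash
cat >> h.py <<'E'
def blobs(m,amin=20):
    n,l,s,c=cv2.connectedComponentsWithStats(m.astype(np.uint8)); return [(s[i,4],c[i],l==i) for i in range(1,n) if s[i,4]>=amin]
def blue(p):
    h=cv2.cvtColor(p,cv2.COLOR_BGR2HSV); return (h[...,0]>105)&(h[...,0]<130)&(h[...,1]>130)&(h[...,2]>40)
E
python3 - <<'E'
from h import *
for n in ("top","scene"):
    p,d,C=load(n+"0.png"); P=cloud(C,d); print(n)
    for a,c,m in blobs(blue(p)): print(" blue",a,c.round(1),"ray z=.03",onz(C,*c,.03).round(3),"maxz",np.nanpercentile(P[m][:,2],[5,95]).round(3))
    z=P[...,2]; x=P[...,0];y=P[...,1]
    m=(z>0.05)&(z<0.07)&(abs(x-.55)<.4)
    for a,c,mm in blobs(m,15): print(" z50-70",a,c.round(0),np.nanmean(P[mm],0).round(3),cv2.minAreaRect((P[mm][:,:2]*1000).astype(np.float32)))
    m=(z>0.14)&(z<0.25)&(x>.4)
    for a,c,mm in blobs(m,8): print(" z>140",a,c.round(0),np.nanmean(P[mm],0).round(3),cv2.minAreaRect((P[mm][:,:2]*1000).astype(np.float32)),P[mm][:,2].min(),P[mm][:,2].max())
    m=(z>0.025)&(x>.4)
    for a,c,mm in blobs(m,8): print(" z>25",a,c.round(0),np.nanmean(P[mm],0).round(3),cv2.minAreaRect((P[mm][:,:2]*1000).astype(np.float32)),P[mm][:,2].max())
    print(" table z",np.nanmedian(z[(abs(z)<.02)]))
    x0,y0={"top":(130,130),"scene":(120,110)}[n]; w,hh={"top":(270,140),"scene":(290,230)}[n]
    cv2.imwrite(f"pics/{n}0c.png",cv2.resize(np.clip(p[y0:y0+hh,x0:x0+w]*1.7,0,255).astype(np.uint8),None,fx=2.6,fy=2.6,interpolation=cv2.INTER_CUBIC))
E
```

```text
top
 blue 58 [132.9 163.6] ray z=.03 [0.708 0.425 0.03 ] maxz [0.145 0.153]
 blue 80 [176.5 202.3] ray z=.03 [0.574 0.276 0.03 ] maxz [0.043 0.053]
 blue 83 [197.9 209.1] ray z=.03 [0.549 0.205 0.03 ] maxz [0.041 0.053]
 blue 82 [161.8 219.7] ray z=.03 [0.516 0.324 0.03 ] maxz [0.042 0.052]
 blue 87 [194.4 231. ] ray z=.03 [0.477 0.216 0.03 ] maxz [0.041 0.053]
 blue 85 [174.1 239.5] ray z=.03 [0.45  0.282 0.03 ] maxz [0.041 0.052]
 z50-70 47 [369. 169.] [ 0.67  -0.366  0.06 ] ((670.0147094726562, -371.7997741699219), (70.95050048828125, 27.335460662841797), 38.82251739501953)
 z50-70 37 [148. 174.] [0.664 0.365 0.06 ] ((664.2005615234375, 368.8511962890625), (20.445880889892578, 64.74616241455078), 50.20759582519531)
 z50-70 389 [175. 220.] [0.514 0.275 0.057] ((510.22564697265625, 257.9256896972656), (238.87326049804688, 234.13795471191406), 88.70896911621094)
 z50-70 55 [388. 207.] [ 0.542 -0.424  0.055] ((542.4058227539062, -424.281494140625), (61.04208755493164, 10.347495079040527), 7.259488105773926)
 z50-70 747 [326. 219.] [ 0.506 -0.218  0.059] ((511.9476623535156, -250.07804
[... 6319 characters left out ...]
464532779460085
 z>25 259 [344. 257.] [0.58  0.274 0.041] ((576.5887451171875, 275.5351867675781), (42.86452102661133, 45.80189514160156), 33.71181869506836) 0.053969641587244266
 z>25 271 [278. 293.] [0.744 0.181 0.037] ((742.7167358398438, 179.69915771484375), (42.14959716796875, 42.786338806152344), 13.914945602416992) 0.04894950556133382
 z>25 274 [321. 297.] [0.698 0.272 0.037] ((695.7393188476562, 272.43829345703125), (41.31970977783203, 42.5599365234375), 16.613122940063477) 0.04785108866671295
 z>25 1222 [374. 314.] [0.697 0.385 0.101] ((686.63037109375, 387.01275634765625), (70.67784118652344, 63.70172119140625), 78.28742218017578) 0.15244713317483605
 table z -0.0017599504908564767
```

View pics/scene0c.png

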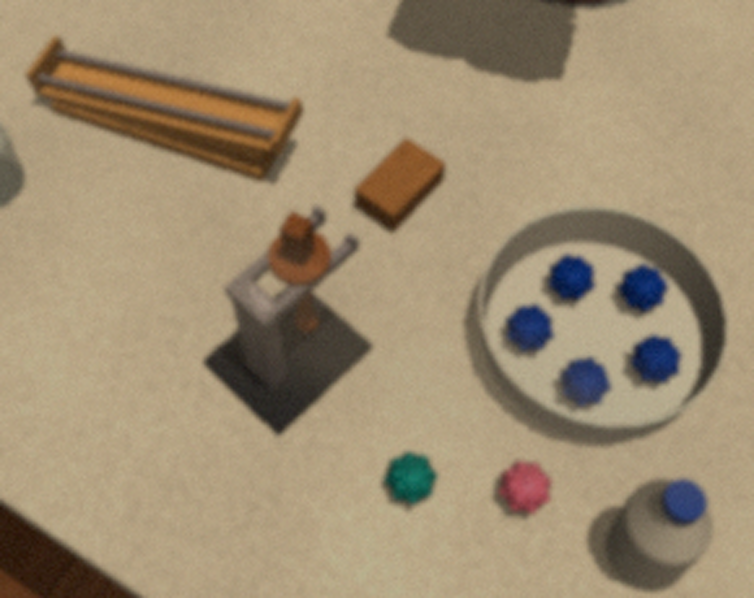

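Run:
```python
from h import *
for n in ("top","scene"):
    p,d,C=load(n+"0.png"); P=cloud(C,d); z=P[...,2]; x=P[...,0];y=P[...,1]; print(n)
    near=(np.hypot(x-.66,y-.015)<.09)
    for lo,hi in ((.205,.225),(.164,.176),(.15,.164)):
        m=near&(z>lo)&(z<hi); q=P[m]; print(lo,m.sum(),q.mean(0).round(4),cv2.minAreaRect((q[:,:2]*1000).astype(np.float32)))
    # rods: points >53mm in rack region; in rack coords
    a=np.radians(9.6); ex=np.array([np.cos(a),np.sin(a)]); ey=np.array([-np.sin(a),np.cos(a)])
    r=np.stack([x-.517,y+.2722],-1); lx=r@ex; ly=r@ey
    for s in (-1,1):
        for l in np.arange(-.14,.15,.04):
            m=(abs(lx-s*.02)<.009)&(abs(ly-l)<.02)&(z>.03); q=z[m]; 
            hi=m&(z>np.percentile(q,70)); print(s,l.round(2),m.sum(),np.percentile(q,[50,90]).round(4),"lx",lx[hi].mean().round(4))
    m=(abs(lx)<.012)&(abs(ly)<.17)
    for l in (-.158,-.15,-.14,0,.14,.15,.158): print(l,np.nanmax(z[m&(abs(ly-l)<.006)]).round(3),end=" ")
```

```text
top
0.205 55 [0.6603 0.0146 0.2165] ((661.2208251953125, 14.506654739379883), (22.370868682861328, 21.14031410217285), 9.079018592834473)
0.164 190 [0.6565 0.015  0.1675] ((666.8351440429688, 13.944236755371094), (54.92013931274414, 106.8741455078125), 78.80435180664062)
0.15 253 [0.6847 0.0083 0.1593] ((669.8695068359375, 11.55685806274414), (52.44379425048828, 114.80575561523438), 77.03870391845703)
-1 -0.14 55 [0.0447 0.0567] lx -0.0207
-1 -0.1 60 [0.0389 0.0539] lx -0.021
-1 -0.06 65 [0.0426 0.0576] lx -0.0205
-1 -0.02 62 [0.0475 0.062 ] lx -0.0217
-1 0.02 66 [0.0536 0.0655] lx -0.0208
-1 0.06 65 [0.0596 0.0724] lx -0.0213
-1 0.1 68 [0.0631 0.0766] lx -0.021
-1 0.14 67 [0.0765 0.0821] lx -0.0196
1 -0.14 63 [0.0452 0.0552] lx 0.0196
1 -0.1 60 [0.0382 0.0526] lx 0.0194
1 -0.06 62 [0.0437 0.0568] lx 0.0189
1 -0.02 60 [0.0484 0.0623] lx 0.0192
1 0.02 63 [0.0551 0.0674] lx 0.0185
1 0.06 64 [0.0595 0.0716] lx 0.0184
1 0.1 66 [0.0632 0.0762] lx 0.0189
1 0.14 70 [0.0746 0.0828] lx 0.0187
-0.158 0.062 -0.15 0.062 -0.14 0.035 0 0.053 0.14 0.069 0.15 0.085 0.158 0.085 scene
0.205 109 [0.664
[... 356 characters left out ...]
5), 76.54371643066406)
-1 -0.14 65 [0.0438 0.0543] lx -0.0196
-1 -0.1 65 [0.0376 0.0506] lx -0.0178
-1 -0.06 76 [0.0408 0.0554] lx -0.0177
-1 -0.02 76 [0.0449 0.0598] lx -0.0181
-1 0.02 75 [0.0508 0.0649] lx -0.0184
-1 0.06 82 [0.0562 0.0703] lx -0.0176
-1 0.1 83 [0.0609 0.0751] lx -0.0177
-1 0.14 91 [0.0743 0.081 ] lx -0.0184
1 -0.14 62 [0.0456 0.055 ] lx 0.0205
1 -0.1 71 [0.0359 0.0513] lx 0.0222
1 -0.06 77 [0.0416 0.0555] lx 0.0218
1 -0.02 71 [0.0476 0.0598] lx 0.0221
1 0.02 86 [0.0504 0.0647] lx 0.0224
1 0.06 100 [0.0544 0.0701] lx 0.0217
1 0.1 117 [0.0582 0.0746] lx 0.0218
1 0.14 107 [0.0694 0.0803] lx 0.0209
-0.158 0.058 -0.15 0.058 -0.14 0.033 0 0.051 0.14 0.066 0.15 0.083 0.158 0.084
```

```bash
cat >> h.py <<'E'
def yaw_of(st):
    R=cv2.Rodrigues(np.array(st["eef_rot"],float))[0]; return np.degrees(np.arctan2(R[1,0],R[0,0]))
def plan(wps,start=None,hold=0):
    """wps: (x,y,z,yaw_deg,open,maxstep). prints rows, shift in axes before the row's turn; keeps rounding from piling up"""
    st=monitor.sense(); p=np.array(st["tcp_pos"],float); yw=yaw_of(st)
    if start is not None: p=np.array(start[:3],float); yw=start[3]
    rows=[]
    for x,y,z,a,o,ms in wps:
        t=np.array([x,y,z]); da=(a-yw+180)%360-180
        n=max(1,int(np.ceil(max(np.linalg.norm(t-p)/ms,abs(da)/10))))
        p0,y0=p.copy(),yw
        for k in range(1,n+1):
            d=p0+(t-p0)*k/n-p; c,s=np.cos(np.radians(yw)),np.sin(np.radians(yw))
            r=np.round([d[0]*c+d[1]*s, d[0]*s-d[1]*c, -d[2]],3); tn=-np.round(y0+da*k/n-yw,1)
            rows.append([o,*map(float,r+0.),float(tn+0.)])
            p=p+np.array([r[0]*c+r[1]*s, r[0]*s-r[1]*c, -r[2]]); yw-=tn
    print(len(rows),"rows"); print(str(rows).replace(" ","").replace(".0,",",").replace(".0]","]"))
    return rows
def where():
    s=monitor.sense(); print("t",round(float(s["time_s"]),2),"tcp",np.round(s["tcp_pos"],4),"yaw",yaw_of(s).round(2),"w",round(float(s["grip_width"]),4),"F",np.round(s["ft_force"],1),"q6",round(float(s["qpos"][5]),2)); return s
E
python3 - <<'E'
from h import *
where(); plan([(.66,.015,.31,77,.085,.05)])
E
```

```text
t 0.15 tcp [ 0.2281 -0.5814  0.2413] yaw 21.42 w 0.0855 F [0.3 0.3 0.1] q6 -0.12
15 rows
[[0.085,0.041,-0.027,-0.005,-3.7],[0.085,0.043,-0.023,-0.004,-3.7],[0.085,0.045,-0.021,-0.005,-3.7],[0.085,0.045,-0.018,-0.004,-3.7],[0.085,0.047,-0.015,-0.005,-3.7],[0.085,0.048,-0.012,-0.004,-3.7],[0.085,0.048,-0.009,-0.005,-3.7],[0.085,0.049,-0.006,-0.005,-3.7],[0.085,0.049,-0.003,-0.004,-3.8],[0.085,0.049,0.001,-0.005,-3.7],[0.085,0.049,0.004,-0.004,-3.7],[0.085,0.048,0.007,-0.005,-3.7],[0.085,0.048,0.01,-0.005,-3.7],[0.085,0.048,0.013,-0.004,-3.7],[0.085,0.046,0.016,-0.005,-3.7]]
```

Call:
{"method": "carry_out", "body": {
  "targets": [
    [0.085,0.041,-0.027,-0.005,-3.7],
    [0.085,0.043,-0.023,-0.004,-3.7],
    [0.085,0.045,-0.021,-0.005,-3.7],
    [0.085,0.045,-0.018,-0.004,-3.7],
    [0.085,0.047,-0.015,-0.005,-3.7],
    [0.085,0.048,-0.012,-0.004,-3.7],
    [0.085,0.048,-0.009,-0.005,-3.7],
    [0.085,0.049,-0.006,-0.005,-3.7],
    [0.085,0.049,-0.003,-0.004,-3.8],
    [0.085,0.049,0.001,-0.005,-3.7],
    [0.085,0.049,0.004,-0.004,-3.7],
    [0.085,0.048,0.007,-0.005,-3.7],
    [0.085,0.048,0.01,-0.005,-3.7],
    [0.085,0.048,0.013,-0.004,-3.7],
    [0.085,0.046,0.016,-0.005,-3.7],
    [0.085,0,0,0,0],
    [0.085,0,0,0,0]
  ]
}}

```text
time_s: 2.28
tcp_pos: [0.6598, 0.0143, 0.3107]
eef_rot: [-2.458, -1.956, 0.002]
ft_force: [-0.1, -0.9, -0.8]
grip_width: 0.0851
grip_force: 0.0
```

Run:
```python
from h import *
where()
p,d,C=snap("wrist","w1.png"); P=cloud(C,d); z=P[...,2]
near=(np.hypot(P[...,0]-.66,P[...,1]-.015)<.09)
for lo,hi in ((.205,.23),(.164,.176),(.15,.164)):
    m=near&(z>lo)&(z<hi); q=P[m]; print(lo,m.sum(),q.mean(0).round(4),cv2.minAreaRect((q[:,:2]*1000).astype(np.float32)))
cv2.imwrite("pics/w1b.png",np.clip(p*1.6,0,255).astype(np.uint8))
```

```text
t 2.27 tcp [0.6598 0.0143 0.3107] yaw 77.01 w 0.0851 F [-0.1 -0.9 -0.8] q6 0.14
0.205 674 [0.661  0.0156 0.2171] ((660.8319702148438, 13.637931823730469), (21.71800422668457, 22.577791213989258), 3.8832767009735107)
0.164 1510 [0.6586 0.0207 0.1684] ((650.149658203125, 17.232751846313477), (51.69765853881836, 77.38443756103516), 80.76058197021484)
0.15 2153 [0.6867 0.0086 0.1598] ((669.4364013671875, 11.836349487304688), (54.64440155029297, 114.2785415649414), 77.13810729980469)
```

View pics/w1b.png

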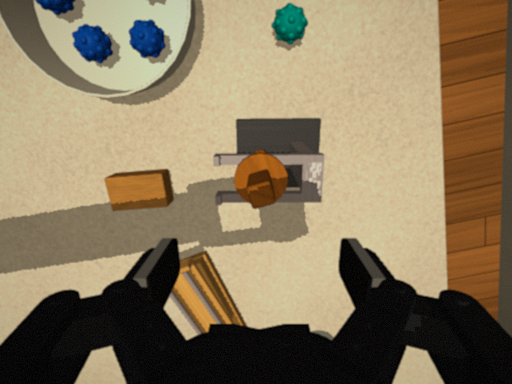

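The wrist view shows the fork square to the picture, with its prongs running from (215,160) and (215,197) to the column at x=315. The grip top at (260,188) is turned about 15° relative to it. I'll refine the grip's angle.

Run:
```python
from h import *
p,d,C=load("w1.png"); P=cloud(C,d); z=P[...,2]
m=(np.hypot(P[...,0]-.66,P[...,1]-.015)<.03)&(z>.21)&(z<.225); q=P[m][:,:2]; print(m.sum(), np.median(z[m]))
r=[]
for a in np.arange(0,90,3):
    t=np.radians(a); u=q@[np.cos(t),np.sin(t)]; v=q@[-np.sin(t),np.cos(t)]
    lo,hi=np.percentile(u,[2,98]); l2,h2=np.percentile(v,[2,98]); c=(lo+hi)/2*np.array([np.cos(t),np.sin(t)])+(l2+h2)/2*np.array([-np.sin(t),np.cos(t)])
    r.append((round((hi-lo)+(h2-l2),4),int(a),c.round(4).tolist()))
print(sorted(r)[:6])
x0,y0=225,145; cv2.imwrite("pics/w1c.png",cv2.resize(np.clip(p[y0:y0+75,x0:x0+110]*1.8,0,255).astype(np.uint8),None,fx=6,fy=6,interpolation=cv2.INTER_CUBIC))
# fork orientation: prongs/column from z .15-.163
m=(np.hypot(P[...,0]-.66,P[...,1]-.015)<.09)&(z>.152)&(z<.1635); q=P[m][:,:2]; r=[]
for a in np.arange(-25,0,1):
    t=np.radians(a); u=q@[np.cos(t),np.sin(t)]; v=q@[-np.sin(t),np.cos(t)]
    lo,hi=np.percentile(u,[.5,99.5]); l2,h2=np.percentile(v,[.5,99.5]); c=((lo+hi)/2-.011)*np.array([np.cos(t),np.sin(t)])+(l2+h2)/2*np.array([-np.sin(t),np.cos(t)])
    r.append((round((h2-l2),4),round(hi-lo,4),int(a),c.round(4).tolist()))
print(sorted(r)[:5])
```

```text
638 0.2181203261471713
[(np.float64(0.0412), 3, [0.6609, 0.0144]), (np.float64(0.0413), 6, [0.661, 0.0143]), (np.float64(0.0415), 9, [0.6609, 0.0144]), (np.float64(0.0417), 0, [0.6608, 0.0143]), (np.float64(0.0421), 12, [0.661, 0.0145]), (np.float64(0.0421), 87, [0.6608, 0.0144])]
[(np.float64(0.0521), np.float64(0.1115), -13, [0.6592, 0.0131]), (np.float64(0.053), np.float64(0.1117), -12, [0.6591, 0.0129]), (np.float64(0.0534), np.float64(0.1114), -14, [0.6593, 0.0135]), (np.float64(0.0546), np.float64(0.1114), -11, [0.6593, 0.0127]), (np.float64(0.0549), np.float64(0.1116), -15, [0.6595, 0.0137])]
```

View pics/w1c.png

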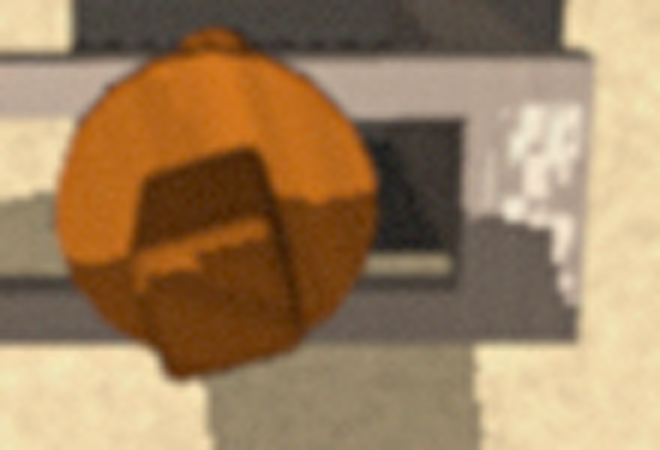

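The grip is about 17° anticlockwise of the fork at -13°, so its yaw is about 4.5°. Its centre is (0.661, 0.0144) and its top is at 0.218, which matches the text. I'll grasp with tool yaw 94.5.

Run:
```python
from h import *
where(); plan([(.661,.0144,.26,94.5,.085,.05),(.661,.0144,.188,94.5,.085,.02)])
```

```text
t 2.33 tcp [0.6596 0.0138 0.3108] yaw 76.96 w 0.0849 F [-0.3  0.  -0.1] q6 0.14
6 rows
[[0.085,0,0.001,0.025,-8.8],[0.085,0.001,0,0.026,-8.7],[0.085,0,0,0.018,0],[0.085,0,0,0.018,0],[0.085,0,0,0.018,0],[0.085,0,0,0.018,0]]
```

Call:
{"method": "carry_out", "body": {
  "targets": [
    [0.085,0,0.001,0.025,-8.8],
    [0.085,0.001,0,0.026,-8.7],
    [0.085,0,0,0.018,0],
    [0.085,0,0,0.018,0],
    [0.085,0,0,0.018,0],
    [0.085,0,0,0.018,0],
    [0.085,0,0,0,0],
    [0.0,0,0,0,0],
    [0.0,0,0,0,0],
    [0.0,0,0,0,0],
    [0.0,0,0,0,0],
    [0.0,0,0,0,0],
    [0.0,0,0,0,0],
    [0.0,0,0,0,0]
  ],
  "force": 80
}}

```text
time_s: 4.08
tcp_pos: [0.6615, 0.0152, 0.1892]
eef_rot: [2.131, 2.307, 0.001]
ft_force: [-0.8, -0.0, 4.5]
grip_width: 0.0214
grip_force: 78.4
```

Run:
```python
from h import *
where(); print(monitor.sense()["grip_force"])
plan([(.661,.0144,.188+.03,94.5,0,.01),(.661,.0144,.36,94.5,0,.03)])
```

```text
t 4.08 tcp [0.6615 0.0152 0.1892] yaw 94.52 w 0.0214 F [-0.8 -0.   4.5] q6 -0.17
78.39179277420044
8 rows
[[0,0,0,-0.01,0],[0,-0.001,0,-0.009,0],[0,0,-0.001,-0.01,0],[0,0,0,-0.028,0],[0,0,0,-0.029,0],[0,0,0,-0.028,0],[0,0,0,-0.028,0],[0,0,0,-0.029,0]]
```

Call:
{"method": "carry_out", "body": {
  "targets": [
    [0,0,0,-0.01,0],
    [0,0,0,-0.01,0],
    [0,0,0,-0.01,0],
    [0,0,0,-0.028,0],
    [0,0,0,-0.029,0],
    [0,0,0,-0.028,0],
    [0,0,0,-0.028,0],
    [0,0,0,-0.029,0],
    [0,0,0,0,0],
    [0,0,0,0,0]
  ]
}}

```text
time_s: 5.32
tcp_pos: [0.6608, 0.0152, 0.359]
eef_rot: [-2.131, -2.306, 0.001]
ft_force: [0.3, 0.1, -1.9]
grip_width: 0.0211
grip_force: 78.2
```

Run:
```python
from h import *
where()
p,d,C=snap("scene","s2.png"); P=cloud(C,d)
for n in ("top",):
    pt_,dt,Ct=snap("top","t2.png"); Pt=cloud(Ct,dt)
for nm,pp,PP,CC in (("scene",p,P,C),("top",pt_,Pt,Ct)):
    for a,c,m in blobs(blue(pp)): print(nm,a,c.round(1),onz(CC,*c,.03).round(3),np.nanpercentile(PP[m][:,2],90).round(3))
h=cv2.cvtColor(p,cv2.COLOR_BGR2HSV); near=(np.hypot(P[...,0]-.661,P[...,1]-.015)<.06)
for lo in np.arange(.18,.4,.02):
    m=near&(P[...,2]>lo)&(P[...,2]<lo+.02)&(h[...,1]>120)
    if m.sum()>3: print(lo.round(2),m.sum(),np.median(P[m],0).round(3))
plan([(.5895,.2255,.36,94.5,0,.04)])
cv2.imwrite("pics/s2c.png",cv2.resize(np.clip(p[60:320,120:420]*1.6,0,255).astype(np.uint8),None,fx=2.2,fy=2.2))
```

```text
t 5.33 tcp [0.6608 0.0152 0.359 ] yaw 94.51 w 0.0211 F [ 0.3  0.1 -1.9] q6 -0.17
scene 167 [339.5 216.3] [0.477 0.215 0.03 ] 0.049
scene 172 [367.2 220.3] [0.45  0.282 0.03 ] 0.049
scene 150 [323.6 235.1] [0.548 0.204 0.03 ] 0.049
scene 183 [372.1 247.6] [0.516 0.323 0.03 ] 0.049
scene 82 [346.2 254.2] [0.567 0.276 0.03 ] 0.05
scene 108 [382.8 303.7] [0.636 0.4   0.03 ] 0.15
top 59 [133.  163.6] [0.708 0.425 0.03 ] 0.151
top 82 [176.6 202.3] [0.573 0.276 0.03 ] 0.051
top 89 [198.1 209.1] [0.549 0.204 0.03 ] 0.051
top 83 [161.8 219.8] [0.516 0.324 0.03 ] 0.052
top 91 [194.5 231.1] [0.476 0.215 0.03 ] 0.052
top 88 [174.1 239.5] [0.45  0.282 0.03 ] 0.05
0.2 41 [0.668 0.022 0.216]
0.22 35 [0.667 0.019 0.231]
0.24 32 [0.667 0.021 0.25 ]
0.26 35 [0.668 0.02  0.27 ]
0.28 37 [0.667 0.02  0.29 ]
0.32 318 [0.674 0.026 0.336]
0.34 50 [0.664 0.025 0.354]
0.36 49 [0.662 0.025 0.369]
0.38 61 [0.663 0.025 0.386]
0.4 73 [0.683 0.028 0.413]
6 rows
[[0,0.036,-0.009,0,0],[0,0.036,-0.009,-0.001,0],[0,0.036,-0.009,0,0],[0,0.035,-0.009,0,0],[0,0.036,-0.009,-0.001,0],[0,0.036,-0.009,0,0]]
```

View pics/s2c.png

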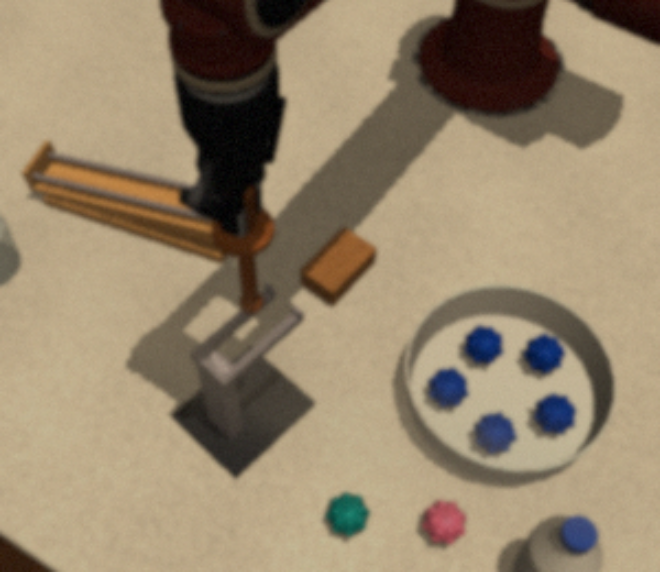

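The stirrer hangs straight in the jaws, with the rod at constant x from z=0.20 to 0.30. The balls are unmoved. Next is to go over the free gap on the tub's +x side and lower the stirrer.

Run:
```python
from h import *
where(); plan([(.5946,.2396,.36,94.5,0,.04),(.5946,.2396,.25,94.5,0,.04),(.5946,.2396,.172,94.5,0,.015)])
```

```text
t 5.42 tcp [0.6605 0.0152 0.3579] yaw 94.52 w 0.0214 F [ 0.4 -0.5 -0.4] q6 -0.17
15 rows
[[0,0.038,-0.008,0,0],[0,0.038,-0.008,-0.001,0],[0,0.038,-0.008,0,0],[0,0.039,-0.008,0,0],[0,0.038,-0.008,-0.001,0],[0,0.038,-0.008,0,0],[0,0,0,0.037,0],[0,0,0,0.036,0],[0,0,0,0.037,0],[0,0,0,0.013,0],[0,0,0,0.013,0],[0,0,0,0.013,0],[0,0,0,0.013,0],[0,0,0,0.013,0],[0,0,0,0.013,0]]
```

Call:
{"method": "carry_out", "body": {
  "targets": [
    [0,0.038,-0.008,0,0],
    [0,0.038,-0.008,-0.001,0],
    [0,0.038,-0.008,0,0],
    [0,0.039,-0.008,0,0],
    [0,0.038,-0.008,-0.001,0],
    [0,0.038,-0.008,0,0],
    [0,0,0,0.037,0],
    [0,0,0,0.036,0],
    [0,0,0,0.037,0],
    [0,0,0,0,0],
    [0,0,0,0,0]
  ]
}}

```text
time_s: 6.8
tcp_pos: [0.5955, 0.2398, 0.2531]
eef_rot: [2.132, 2.307, 0.001]
ft_force: [0.0, 0.3, -0.3]
grip_width: 0.021
grip_force: 78.3
```

Run:
```python
from h import *
where(); plan([(.5946,.2396,.172,94.5,0,.015)])
```

```text
t 6.8 tcp [0.5955 0.2398 0.2531] yaw 94.52 w 0.021 F [ 0.   0.3 -0.3] q6 0.19
6 rows
[[0,0,0,0.014,0],[0,0,0,0.013,0],[0,0,0,0.014,0],[0,0,-0.001,0.013,0],[0,0,0,0.014,0],[0,0,0,0.013,0]]
```

Going down and planning the stir circle.

Call:
{"method": "carry_out", "body": {
  "targets": [
    [0,0,0,0.014,0],
    [0,0,0,0.013,0],
    [0,0,0,0.014,0],
    [0,0,-0.001,0.013,0],
    [0,0,0,0.014,0],
    [0,0,0,0.013,0],
    [0,0,0,0,0],
    [0,0,0,0,0]
  ]
}}

```text
time_s: 7.8
tcp_pos: [0.5945, 0.2397, 0.1717]
eef_rot: [2.132, 2.307, 0.001]
ft_force: [-0.2, 0.2, -0.6]
grip_width: 0.0212
grip_force: 78.3
```

Run:
```python
from h import *
where()
a=np.arange(0,373,12.); r=np.interp(a,[-12,48],[.082,.066])
w=[(.5105+rr*np.cos(np.radians(t)),.2577+rr*np.sin(np.radians(t)),.172,94.5,0,.05) for t,rr in zip(a,r)]
plan(w)
```

```text
t 7.8 tcp [0.5945 0.2397 0.1717] yaw 94.52 w 0.0212 F [-0.2  0.2 -0.6] q6 0.19
32 rows
[[0,0.018,-0.004,0,0],[0,0.016,-0.003,0,0],[0,0.015,-0.007,0,0],[0,0.012,-0.009,0,0],[0,0.009,-0.011,0,0],[0,0.009,-0.011,0,0],[0,0.006,-0.012,0,0],[0,0.004,-0.013,0,0],[0,0.001,-0.014,0,0],[0,-0.001,-0.014,0,0],[0,-0.005,-0.013,0,0],[0,-0.007,-0.012,0,0],[0,-0.01,-0.01,0,0],[0,-0.011,-0.007,0,0],[0,-0.013,-0.006,0,0],[0,-0.013,-0.002,0,0],[0,-0.014,0,0,0],[0,-0.013,0.003,0,0],[0,-0.013,0.006,0,0],[0,-0.011,0.009,0,0],[0,-0.009,0.01,0,0],[0,-0.006,0.012,0,0],[0,-0.004,0.014,0,0],[0,-0.001,0.013,0,0],[0,0.001,0.014,0,0],[0,0.005,0.013,0,0],[0,0.007,0.012,0,0],[0,0.01,0.01,0,0],[0,0.011,0.008,0,0],[0,0.013,0.005,0,0],[0,0.013,0.002,0,0],[0,0.014,0,0,0]]
```

Call:
{"method": "carry_out", "body": {
  "targets": [
    [0,0.018,-0.004,0,0],
    [0,0.016,-0.003,0,0],
    [0,0.015,-0.007,0,0],
    [0,0.012,-0.009,0,0],
    [0,0.009,-0.011,0,0],
    [0,0.009,-0.011,0,0],
    [0,0.006,-0.012,0,0],
    [0,0.004,-0.013,0,0],
    [0,0.001,-0.014,0,0],
    [0,-0.001,-0.014,0,0],
    [0,-0.005,-0.013,0,0],
    [0,-0.007,-0.012,0,0],
    [0,-0.01,-0.01,0,0],
    [0,-0.011,-0.007,0,0],
    [0,-0.013,-0.006,0,0],
    [0,-0.013,-0.002,0,0]
  ]
}}

```text
time_s: 9.8
tcp_pos: [0.4477, 0.258, 0.174]
eef_rot: [2.129, 2.302, 0.018]
ft_force: [7.4, 4.9, 0.3]
grip_width: 0.021
grip_force: 80.2
```

Call:
{"method": "carry_out", "body": {
  "targets": [
    [0,-0.014,0,0,0],
    [0,-0.013,0.003,0,0],
    [0,-0.013,0.006,0,0],
    [0,-0.011,0.009,0,0],
    [0,-0.009,0.01,0,0],
    [0,-0.006,0.012,0,0],
    [0,-0.004,0.014,0,0],
    [0,-0.001,0.013,0,0],
    [0,0.001,0.014,0,0],
    [0,0.005,0.013,0,0],
    [0,0.007,0.012,0,0],
    [0,0.01,0.01,0,0],
    [0,0.011,0.008,0,0],
    [0,0.013,0.005,0,0],
    [0,0.013,0.002,0,0],
    [0,0.014,0,0,0]
  ]
}}

```text
time_s: 11.8
tcp_pos: [0.5753, 0.2716, 0.1714]
eef_rot: [2.131, 2.306, 0.0]
ft_force: [0.0, 0.9, -1.3]
grip_width: 0.0213
grip_force: 79.6
```

Run:
```python
from h import *
s=where(); p=np.array(s["tcp_pos"])-[.5105,.2577,0]; print(np.hypot(*p[:2]),np.degrees(np.arctan2(p[1],p[0])))
for n in ("top","scene"):
    p,d,C=snap(n,n+"3.png")
    for a,c,m in blobs(blue(p)): print(n,a,c.round(1),onz(C,*c,.03).round(3),"ptop",cloud(C,d)[m][:,2].max().round(3))
p,d,C=load("scene3.png"); cv2.imwrite("pics/s3c.png",cv2.resize(np.clip(p[100:330,200:430]*1.6,0,255).astype(np.uint8),None,fx=2.5,fy=2.5))
a=np.arange(24,361,12.); a=a[a>13]; w=[(.5105+.066*np.cos(np.radians(t)),.2577+.066*np.sin(np.radians(t)),.172,94.5,0,.05) for t in a]
plan(w)
```

```text
t 11.8 tcp [0.5753 0.2716 0.1714] yaw 94.5 w 0.0213 F [ 0.   0.9 -1.3] q6 0.25
0.06627263442649146 12.097295638931529
top 22 [132.1 161.4] [0.716 0.428 0.03 ] ptop 0.156
top 48 [189.6 197.1] [0.59  0.233 0.03 ] ptop nan
top 91 [206.6 214.7] [0.53  0.176 0.03 ] ptop nan
top 62 [185.  231.7] [0.475 0.247 0.03 ] ptop 0.463
top 84 [194.5 242.3] [0.44  0.215 0.03 ] ptop 0.056
scene 63 [345.8 208. ] [0.446 0.218 0.03 ] ptop 0.053
scene 35 [347.6 220.8] [0.478 0.238 0.03 ] ptop nan
scene 174 [316.7 224.9] [0.531 0.175 0.03 ] ptop nan
scene 101 [382.7 303.9] [0.636 0.4   0.03 ] ptop 0.151
29 rows
[[0,0.012,-0.003,-0.001,0.1],[0,0.013,-0.006,0,0],[0,0.011,-0.008,0,0],[0,0.009,-0.011,0,0],[0,0.006,-0.012,0,0],[0,0.004,-0.013,0,0],[0,0.001,-0.014,0,0],[0,-0.001,-0.014,0,0],[0,-0.005,-0.013,0,0],[0,-0.007,-0.011,0,0],[0,-0.01,-0.01,0,0],[0,-0.011,-0.008,0,0],[0,-0.013,-0.005,0,0],[0,-0.013,-0.003,0,0],[0,-0.014,0,0,0],[0,-0.014,0.004,0,0],[0,-0.012,0.006,0,0],[0,-0.011,0.008,0,0],[0,-0.009,0.01,0,0],[0,-0.007,0.013,0,0],[0,-0.003,0.013,0,0],[0,-0.002,0.014,0,0],[0,0.002,0.013,0,0],[0,0.005,0.013,0,0],[0,0.007,0.012,0,0],[0,0.01,0.01,0,0],[0,0.011,0.008,0,0],[0,0.013,0.005,0,0],[0,0.013,0.003,0,0]]
```

View pics/s3c.png

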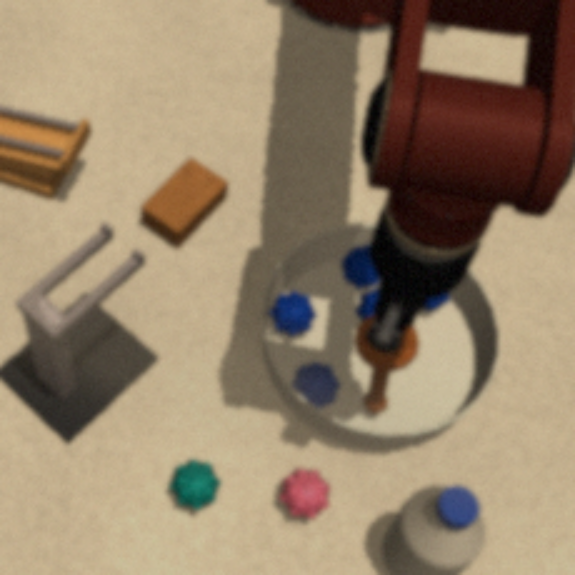

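The view shows the tip at the +x side, with balls at crop pixels (292,313), (316,383), (360,265), (375,300) and (437,295); the last one is mostly hidden. I'll check the hidden ones with the wrist camera.

Run:
```python
from h import *
s=where()
p,d,C=snap("wrist","w3.png"); P=cloud(C,d)
for a,c,m in blobs(blue(p)): print(a,c.round(1),onz(C,*c,.03).round(3),np.nanpercentile(P[m][:,2],90).round(3))
```

```text
t 11.9 tcp [0.5748 0.2723 0.1715] yaw 94.6 w 0.0214 F [-0.  -0.1 -1.2] q6 0.25
3744 [480.4  39.1] [0.76  0.418 0.03 ] 0.151
1694 [113.3 159.5] [0.427 0.282 0.03 ] 0.05
2827 [146.8 209.8] [0.458 0.23  0.03 ] 0.05
324 [201.6 255.8] [0.518 0.179 0.03 ] 0.049
```

A second turn, to be sure that every ball has clearly moved.

Call:
{"method": "carry_out", "body": {
  "targets": [
    [0,0.012,-0.003,0,0],
    [0,0.013,-0.006,0,0],
    [0,0.011,-0.008,0,0],
    [0,0.009,-0.011,0,0],
    [0,0.006,-0.012,0,0],
    [0,0.004,-0.013,0,0],
    [0,0.001,-0.014,0,0],
    [0,-0.001,-0.014,0,0],
    [0,-0.005,-0.013,0,0],
    [0,-0.007,-0.011,0,0],
    [0,-0.01,-0.01,0,0],
    [0,-0.011,-0.008,0,0],
    [0,-0.013,-0.005,0,0],
    [0,-0.013,-0.003,0,0],
    [0,-0.014,0,0,0]
  ]
}}

```text
time_s: 13.82
tcp_pos: [0.4536, 0.2437, 0.177]
eef_rot: [2.124, 2.295, 0.034]
ft_force: [15.3, 3.0, -0.1]
grip_width: 0.0209
grip_force: 82.3
```

Call:
{"method": "carry_out", "body": {
  "targets": [
    [0,-0.014,0.004,0,0],
    [0,-0.012,0.006,0,0],
    [0,-0.011,0.008,0,0],
    [0,-0.009,0.01,0,0],
    [0,-0.007,0.013,0,0],
    [0,-0.003,0.013,0,0],
    [0,-0.002,0.014,0,0],
    [0,0.002,0.013,0,0],
    [0,0.005,0.013,0,0],
    [0,0.007,0.012,0,0],
    [0,0.01,0.01,0,0],
    [0,0.011,0.008,0,0],
    [0,0.013,0.005,0,0],
    [0,0.013,0.003,0,0],
    [0,0,0,0,0],
    [0,0,0,0,0]
  ]
}}

```text
time_s: 15.82
tcp_pos: [0.5701, 0.2562, 0.167]
eef_rot: [-2.122, -2.301, 0.027]
ft_force: [-12.9, -0.5, -0.9]
grip_width: 0.021
grip_force: 81.8
```

Run:
```python
from h import *
s=where(); p=np.array(s["tcp_pos"])-[.5105,.2577,0]; print(np.hypot(*p[:2]),np.degrees(np.arctan2(p[1],p[0])))
x,y=s["tcp_pos"][:2]
plan([(x,y,.36,94.5,0,.035),(.661,.0145,.36,94.5,0,.045)])
```

```text
t 15.82 tcp [0.5701 0.2562 0.167 ] yaw 94.64 w 0.021 F [-12.9  -0.5  -0.9] q6 0.22
0.05965200848345017 -1.4526396680886424
12 rows
[[0,0,0,-0.032,0],[0,0,0,-0.032,0],[0,0,0,-0.032,0.1],[0,0,0,-0.033,0],[0,0,0,-0.032,0],[0,0,0,-0.032,0],[0,-0.041,0.012,0,0],[0,-0.042,0.012,0,0],[0,-0.041,0.012,0,0],[0,-0.041,0.012,0,0],[0,-0.042,0.012,0,0],[0,-0.041,0.011,0,0]]
```

Call:
{"method": "carry_out", "body": {
  "targets": [
    [0,0,-0.006,0,0],
    [0,0,-0.005,0,0],
    [0,0,0,0,0]
  ]
}}

```text
time_s: 16.2
tcp_pos: [0.5653, 0.2554, 0.171]
eef_rot: [-2.131, -2.308, 0.003]
ft_force: [-2.7, -1.6, -1.4]
grip_width: 0.0212
grip_force: 80.9
```

Run:
```python
from h import *
s=where()
p,d,C=snap("scene","s4.png"); cv2.imwrite("pics/s4c.png",cv2.resize(np.clip(p[100:330,200:430]*1.6,0,255).astype(np.uint8),None,fx=2.5,fy=2.5))
p,d,C=snap("top","t4.png")
```

```text
t 16.2 tcp [0.5653 0.2554 0.171 ] yaw 94.55 w 0.0212 F [-2.7 -1.6 -1.4] q6 0.23
```

View pics/s4c.png

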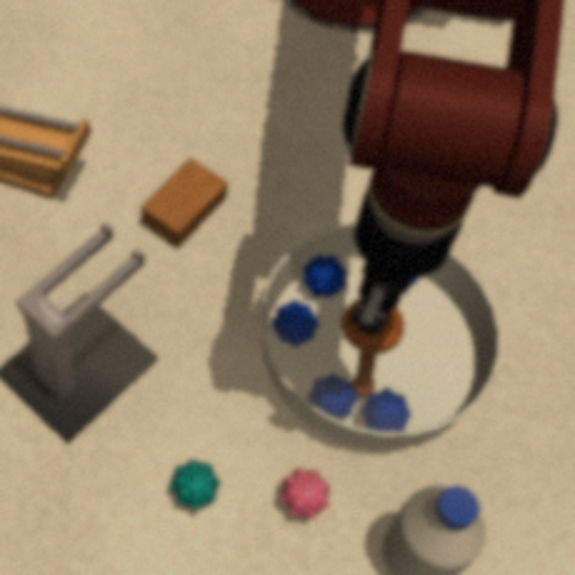

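The tip sits beside two balls at the +x side, at (333,395) and (385,410). I'll back off slightly, lift straight up and return to above the fork.

Call:
{"method": "carry_out", "body": {
  "targets": [
    [0,0,-0.005,0,0],
    [0,0,0,-0.015,0],
    [0,0,0,-0.02,0],
    [0,0,0,-0.03,0],
    [0,0,0,-0.031,0],
    [0,0,0,-0.031,0],
    [0,0,0,-0.031,0],
    [0,0,0,-0.031,0],
    [0,-0.04,0.012,0,0],
    [0,-0.04,0.012,0,0],
    [0,-0.04,0.012,0,0],
    [0,-0.04,0.012,0,0],
    [0,-0.04,0.012,0,0],
    [0,0,0,0,0],
    [0,0,0,0,0]
  ]
}}

```text
time_s: 18.18
tcp_pos: [0.6368, 0.0607, 0.3621]
eef_rot: [2.131, 2.306, 0.003]
ft_force: [-0.2, 0.5, -1.2]
grip_width: 0.021
grip_force: 81.1
```

Run:
```python
from h import *
s=where(); x0,y0=s["tcp_pos"][:2]
for n in ("scene","top","wrist"):
    p,d,C=snap(n,n+"5.png"); P=cloud(C,d)
    if n=="scene":
        h=cv2.cvtColor(p,cv2.COLOR_BGR2HSV); near=(np.hypot(P[...,0]-x0,P[...,1]-y0)<.06)
        for lo in np.arange(.18,.34,.02):
            m=near&(P[...,2]>lo)&(P[...,2]<lo+.02)&(h[...,1]>120)
            if m.sum()>3: print(lo.round(2),m.sum(),(np.median(P[m],0)-[x0,y0,0]).round(4))
        z=load("s2.png"); 
    for a,c,m in blobs(blue(p)): print(n,a,c.round(1),onz(C,*c,.03).round(3),np.nanpercentile(P[m][:,2],90).round(3))
plan([(.661,.0148,.36,94.5,0,.045)])
```

```text
t 18.18 tcp [0.6368 0.0607 0.3621] yaw 94.51 w 0.021 F [-0.2  0.5 -1.2] q6 -0.1
0.2 24 [0.0081 0.0222 0.2187]
0.22 50 [0.0056 0.0204 0.2256]
0.24 39 [0.0067 0.0181 0.25  ]
0.26 47 [0.0066 0.0158 0.269 ]
0.28 43 [0.0064 0.0141 0.2899]
0.3 15 [0.0065 0.0124 0.3018]
0.32 159 [0.0169 0.0094 0.3386]
0.34 197 [0.0038 0.0165 0.3417]
scene 167 [358.3 207.5] [0.427 0.246 0.03 ] 0.049
scene 170 [329.5 209.7] [0.473 0.183 0.03 ] 0.049
scene 164 [317.9 228.8] [0.54  0.183 0.03 ] 0.049
scene 103 [382.7 303.9] [0.636 0.4   0.03 ] 0.15
top 59 [132.9 163.7] [0.708 0.425 0.03 ] 0.152
top 95 [183.1 196. ] [0.594 0.254 0.03 ] 0.051
top 87 [168.  199.7] [0.583 0.305 0.03 ] 0.052
top 90 [185.  246.2] [0.428 0.246 0.03 ] 0.051
wrist 814 [125.7  15.3] [0.425 0.244 0.03 ] 0.05
wrist 743 [239.5  19.4] [0.593 0.252 0.03 ] 0.05
wrist 684 [158.3  64. ] [0.471 0.182 0.03 ] 0.051
wrist 633 [201.9  68.1] [0.539 0.182 0.03 ] 0.05
2 rows
[[0,-0.024,0.01,0.001,0],[0,-0.025,0.011,0,0.1]]
```

All five balls are found: (.594,.254), (.583,.305), (.428,.246), (.472,.183) and (.540,.183). The stirrer has tilted about 7° in the pads, so its tip is offset about +17 mm in y. One ball may have shifted only about 23 mm, because the tip slipped past wedged balls. I'll make one more turn, wider and gripped harder, with the tilt corrected for.

Run:
```python
from h import *
print("A"); 
ins=(.5505,.2577-.0175)
plan([(*ins,.362,94.5,0,.045),(*ins,.25,94.5,0,.04),(*ins,.171,94.5,0,.015)])
a=np.arange(12,361,12.); r=np.interp(a,[0,60,108],[.040,.044,.078])
w=[(.5105+rr*np.cos(np.radians(t)),.2577-.0175+rr*np.sin(np.radians(t)),.171,94.5,0,.05) for t,rr in zip(a,r)]
print("B"); plan(w,start=(*ins,.171,94.5))
```

```text
A
14 rows
[[0,0.037,-0.014,0,0],[0,0.037,-0.014,0,0],[0,0.037,-0.015,0,0.1],[0,0.037,-0.014,-0.001,0],[0,0.037,-0.014,0,0],[0,0,0,0.037,0],[0,0,0,0.038,0],[0,0,0,0.037,0],[0,0,0,0.013,0],[0,0,0,0.013,0],[0,0,0,0.014,0],[0,0,0,0.013,0],[0,0,0,0.013,0],[0,0,0,0.013,0]]
B
30 rows
[[0,0.008,0.001,0,0],[0,0.009,-0.002,0,0],[0,0.008,-0.003,0,0],[0,0.008,-0.005,0,0],[0,0.006,-0.006,0,0],[0,0.013,-0.005,0,0],[0,0.011,-0.009,0,0],[0,0.01,-0.013,0,0],[0,0.006,-0.016,0,0],[0,-0.005,-0.015,0,0],[0,-0.009,-0.014,0,0],[0,-0.011,-0.012,0,0],[0,-0.014,-0.009,0,0],[0,-0.015,-0.007,0,0],[0,-0.016,-0.003,0,0],[0,-0.016,0.001,0,0],[0,-0.016,0.004,0,0],[0,-0.015,0.007,0,0],[0,-0.013,0.01,0,0],[0,-0.01,0.012,0,0],[0,-0.008,0.014,0,0],[0,-0.005,0.016,0,0],[0,-0.001,0.016,0,0],[0,0.002,0.016,0,0],[0,0.006,0.016,0,0],[0,0.008,0.014,0,0],[0,0.011,0.011,0,0],[0,0.014,0.01,0,0],[0,0.015,0.006,0,0],[0,0.016,0.003,0,0]]
```

Call:
{"method": "carry_out", "body": {
  "targets": [
    [0,0.037,-0.014,0,0],
    [0,0.037,-0.014,0,0],
    [0,0.037,-0.015,0,0],
    [0,0.037,-0.014,0,0],
    [0,0.037,-0.014,0,0],
    [0,0,0,0.037,0],
    [0,0,0,0.038,0],
    [0,0,0,0.037,0],
    [0,0,0,0.013,0],
    [0,0,0,0.013,0],
    [0,0,0,0.014,0],
    [0,0,0,0.013,0],
    [0,0,0,0.013,0],
    [0,0,0,0.013,0],
    [0,0,0,0,0],
    [0,0,0,0,0]
  ],
  "force": 120
}}

```text
time_s: 20.32
tcp_pos: [0.5514, 0.2393, 0.1696]
eef_rot: [2.132, 2.307, 0.001]
ft_force: [-0.3, -0.1, -0.5]
grip_width: 0.0205
grip_force: 117.4
```

Call:
{"method": "carry_out", "body": {
  "targets": [
    [0,0.008,0.001,0,0],
    [0,0.009,-0.002,0,0],
    [0,0.008,-0.003,0,0],
    [0,0.008,-0.005,0,0],
    [0,0.006,-0.006,0,0],
    [0,0.013,-0.005,0,0],
    [0,0.011,-0.009,0,0],
    [0,0.01,-0.013,0,0],
    [0,0.006,-0.016,0,0],
    [0,-0.005,-0.015,0,0],
    [0,-0.009,-0.014,0,0],
    [0,-0.011,-0.012,0,0],
    [0,-0.014,-0.009,0,0],
    [0,-0.015,-0.007,0,0],
    [0,-0.016,-0.003,0,0]
  ]
}}

```text
time_s: 22.2
tcp_pos: [0.4348, 0.2401, 0.1709]
eef_rot: [2.132, 2.306, 0.017]
ft_force: [6.2, 4.2, 0.3]
grip_width: 0.0208
grip_force: 118.3
```

Call:
{"method": "carry_out", "body": {
  "targets": [
    [0,-0.016,0.001,0,0],
    [0,-0.016,0.004,0,0],
    [0,-0.015,0.007,0,0],
    [0,-0.013,0.01,0,0],
    [0,-0.01,0.012,0,0],
    [0,-0.008,0.014,0,0],
    [0,-0.005,0.016,0,0],
    [0,-0.001,0.016,0,0]
  ]
}}

```text
time_s: 23.2
tcp_pos: [0.5197, 0.1605, 0.1687]
eef_rot: [2.132, 2.307, -0.003]
ft_force: [-1.0, 0.2, -0.9]
grip_width: 0.0207
grip_force: 118.2
```

Run:
```python
from h import *
s=where(); print(s["torque"])
for n in ("top","scene","wrist"):
    p,d,C=snap(n,n+"6.png"); P=cloud(C,d)
    for a,c,m in blobs(blue(p)): print(n,a,c.round(1),onz(C,*c,.03).round(3),np.nanpercentile(P[m][:,2],90).round(3))
```

```text
t 23.2 tcp [0.5197 0.1605 0.1687] yaw 94.51 w 0.0207 F [-1.   0.2 -0.9] q6 0.09
[-0.10253104 -0.00439545  0.03404449]
top 59 [132.9 163.5] [0.708 0.425 0.03 ] 0.151
top 49 [195.5 239.7] [0.448 0.212 0.03 ] 0.053
scene 166 [344.6 205.1] [0.439 0.212 0.03 ] 0.05
scene 167 [316.7 230.5] [0.546 0.183 0.03 ] 0.049
scene 108 [382.5 303.7] [0.636 0.399 0.03 ] 0.15
wrist 2417 [343.5  29.3] [0.582 0.303 0.03 ] 0.051
wrist 1915 [346.3  91.1] [0.593 0.253 0.03 ] 0.05
wrist 1704 [182.3 124. ] [0.442 0.211 0.03 ] 0.051
wrist 1531 [226.4 159.3] [0.486 0.18  0.03 ] 0.052
wrist 1214 [288.2 161.5] [0.547 0.183 0.03 ] 0.051
```

Run:
```python
from h import *
for n in ("scene","wrist"):
    p,d,C=load(n+"6.png"); P=cloud(C,d)
    h=cv2.cvtColor(p,cv2.COLOR_BGR2HSV); near=(np.hypot(P[...,0]-.5197,P[...,1]-.19)<.1)&(h[...,1]>110)&(h[...,0]<20)
    for lo in np.arange(.005,.16,.02):
        m=near&(P[...,2]>lo)&(P[...,2]<lo+.02)
        if m.sum()>3: print(n,lo.round(3),m.sum(),(np.median(P[m],0)-[.5197,.1605,0]).round(4))
p=load("scene6.png")[0]; cv2.imwrite("pics/s6c.png",cv2.resize(np.clip(p[100:330,200:430]*1.6,0,255).astype(np.uint8),None,fx=2.5,fy=2.5))
```

```text
scene 0.025 40 [0.0074 0.0499 0.0357]
scene 0.045 28 [0.0069 0.0428 0.0542]
scene 0.065 24 [0.0066 0.0375 0.0749]
scene 0.085 22 [0.0078 0.0313 0.094 ]
scene 0.105 15 [0.0075 0.027  0.1124]
scene 0.125 33 [ 0.0202 -0.0019  0.1434]
scene 0.145 204 [0.0106 0.0217 0.1511]
wrist 0.025 250 [-0.0021  0.0502  0.0369]
wrist 0.045 158 [-0.0025  0.0443  0.0556]
wrist 0.065 193 [-0.002   0.0384  0.0755]
wrist 0.085 253 [-0.0017  0.0322  0.0957]
wrist 0.105 85 [-0.0014  0.0289  0.1082]
wrist 0.145 4011 [-0.0014  0.0206  0.1533]
```

View pics/s6c.png

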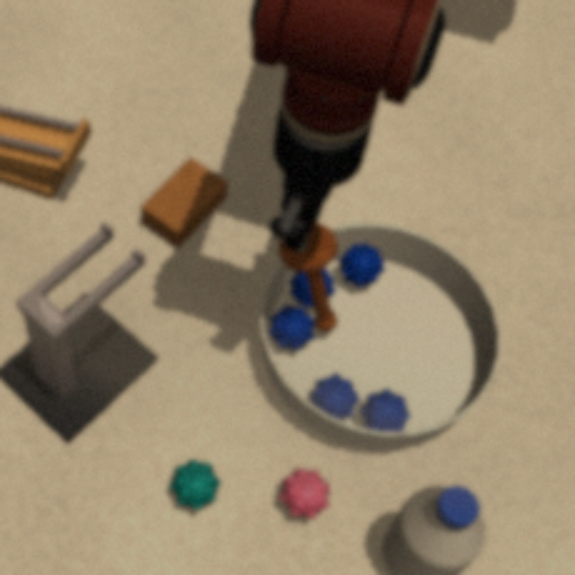

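The lean about the closing axis has grown to about 17°, so the tip trails about 46 mm in +y. I'll finish this turn with that offset corrected, then hang the stirrer and check it.

Run:
```python
from h import *
where()
a=np.arange(290,361,7.); r=np.interp(a,[280,310,332,346,360],[.054,.066,.064,.054,.046])
w=[(.5105+rr*np.cos(np.radians(t)),.2577-.046+rr*np.sin(np.radians(t)),.167,94.5,0,.05) for t,rr in zip(a,r)]
plan(w)
```

```text
t 23.35 tcp [0.5193 0.1608 0.1685] yaw 94.5 w 0.0206 F [-0.7  0.6 -1.2] q6 0.09
11 rows
[[0,-0.004,0.011,0.002,0],[0,-0.001,0.008,0,0],[0,0.001,0.008,0,0],[0,0.002,0.007,0,0],[0,0.006,0.006,0,0],[0,0.006,0.005,0,0],[0,0.007,0.004,0,0],[0,0.009,0,0,0],[0,0.008,-0.003,0,0],[0,0.007,-0.002,0,0],[0,0.007,-0.003,0,0]]
```

Call:
{"method": "carry_out", "body": {
  "targets": [
    [0,-0.004,0.011,0.002,0],
    [0,-0.001,0.008,0,0],
    [0,0.001,0.008,0,0],
    [0,0.002,0.007,0,0],
    [0,0.006,0.006,0,0],
    [0,0.006,0.005,0,0],
    [0,0.007,0.004,0,0],
    [0,0.009,0,0,0],
    [0,0.008,-0.003,0,0],
    [0,0.007,-0.002,0,0],
    [0,0.007,-0.003,0,0],
    [0,0,0,0,0]
  ]
}}

```text
time_s: 24.85
tcp_pos: [0.556, 0.2131, 0.1674]
eef_rot: [2.131, 2.308, 0.0]
ft_force: [0.2, 0.5, -1.3]
grip_width: 0.0207
grip_force: 118.1
```

```bash
cat >> h.py <<'E'
def rod(n,p,d,C,lo0,lo1,x0,y0):
    P=cloud(C,d); h=cv2.cvtColor(p,cv2.COLOR_BGR2HSV); near=(np.hypot(P[...,0]-x0,P[...,1]-y0)<.07)&(h[...,1]>110)&(h[...,0]<20)
    for lo in np.arange(lo0,lo1,.02):
        m=near&(P[...,2]>lo)&(P[...,2]<lo+.02)
        if m.sum()>3: print(n,lo.round(3),m.sum(),(np.median(P[m],0)-[x0,y0,0]).round(4))
E
python3 - <<'E'
from h import *
s=where(); x,y=s["tcp_pos"][:2]
for n in ("top","scene","wrist"):
    p,d,C=snap(n,n+"7.png"); P=cloud(C,d)
    if n!="top": rod(n,p,d,C,.025,.12,x,y)
    for a,c,m in blobs(blue(p)): print(n,a,c.round(1),onz(C,*c,.03).round(3),np.nanpercentile(P[m][:,2],90).round(3))
E
```

```text
t 24.85 tcp [0.556  0.2131 0.1674] yaw 94.57 w 0.0207 F [ 0.2  0.5 -1.3] q6 0.16
top 62 [133.  163.6] [0.708 0.425 0.03 ] 0.153
top 38 [202.3 204.5] [0.565 0.19  0.03 ] 0.052
top 37 [207.  228.6] [0.484 0.174 0.03 ] 0.051
scene 0.025 38 [0.0034 0.0564 0.0358]
scene 0.045 27 [0.0036 0.0496 0.0536]
scene 0.065 28 [0.0043 0.0419 0.0764]
scene 0.085 24 [0.0041 0.0346 0.0963]
scene 0.105 12 [0.0054 0.0293 0.1103]
scene 75 [347.2 206.3] [0.439 0.219 0.03 ] 0.049
scene 50 [318.5 237.8] [0.562 0.196 0.03 ] 0.049
scene 24 [339.1 256.5] [0.582 0.263 0.03 ] 0.05
scene 49 [358.9 261.8] [0.569 0.311 0.03 ] 0.053
scene 103 [382.6 303.7] [0.636 0.4   0.03 ] 0.15
wrist 0.025 260 [-0.0051  0.0563  0.0381]
wrist 0.045 183 [-0.0046  0.0494  0.0553]
wrist 0.065 210 [-0.0041  0.0427  0.0755]
wrist 0.085 270 [-0.0034  0.0354  0.0961]
wrist 0.105 147 [-0.0031  0.0308  0.1095]
wrist 1998 [292.3  82.1] [0.579 0.309 0.03 ] 0.053
wrist 1608 [301.5 137.7] [0.594 0.259 0.03 ] 0.05
wrist 1590 [146.4 174.6] [0.443 0.211 0.03 ] 0.05
wrist 1408 [185.8 209.5] [0.482 0.176 0.03 ] 0.051
```

The turn ended at the +x side. The stirrer now leans about 20° in the pads. I'll hang it on the fork, sliding in from the open end, so that it rights itself. Then I'll decide on a last clean turn, because one ball sits only about 22 mm from where a ball first lay.

Run:
```python
from h import *
s=where()
print("A");plan([(.548,.213,.168,94.5,0,.01),(.548,.213,.20,94.5,0,.016),(.548,.213,.36,94.5,0,.04),(.5865,.0147,.36,94.5,0,.045)])
```

```text
t 25.0 tcp [0.5563 0.2125 0.1674] yaw 94.51 w 0.021 F [-0.6 -1.2 -0.5] q6 0.16
A
12 rows
[[0,0.001,-0.008,-0.001,0],[0,0,0,-0.016,0],[0,0,0,-0.016,0],[0,0,0,-0.04,0],[0,0,0,-0.04,0],[0,0,0,-0.04,0],[0,0,0,-0.04,0],[0,-0.04,0.005,0,0],[0,-0.04,0.004,0,0],[0,-0.04,0.005,0,0],[0,-0.04,0.004,0,0],[0,-0.041,0.005,0,0]]
```

Call:
{"method": "carry_out", "body": {
  "targets": [
    [0,0.001,-0.008,-0.001,0],
    [0,0,0,-0.016,0],
    [0,0,0,-0.016,0],
    [0,0,0,-0.04,0],
    [0,0,0,-0.04,0],
    [0,0,0,-0.04,0],
    [0,0,0,-0.04,0],
    [0,-0.04,0.005,0,0],
    [0,-0.04,0.004,0,0],
    [0,-0.04,0.005,0,0],
    [0,-0.04,0.004,0,0],
    [0,-0.041,0.005,0,0],
    [0,0,0,0.05,0],
    [0,0,0,0.05,0],
    [0,0,0,0,0],
    [0,0,0,0,0]
  ]
}}

```text
time_s: 27.0
tcp_pos: [0.5881, 0.0143, 0.2635]
eef_rot: [2.13, 2.305, 0.004]
ft_force: [0.1, -0.5, -1.0]
grip_width: 0.0207
grip_force: 118.1
```

Run:
```python
from h import *
s=where(); x,y,z=s["tcp_pos"]
for n in ("scene","wrist"):
    p,d,C=snap(n,n+"8.png"); rod(n,p,d,C,z-.14,z-.04,x,y)
    if n=="wrist":
        for a,c,m in blobs(blue(p)): print(n,a,c.round(1),onz(C,*c,.03).round(3))
plan([(.5865,.0147,.209,94.5,0,.03),(.6595,-.002,.209,94.5,0,.01),(.6595,-.002,.1965,94.5,0,.006)])
```

```text
t 27.0 tcp [0.5881 0.0143 0.2635] yaw 94.52 w 0.0207 F [ 0.1 -0.5 -1. ] q6 -0.18
scene 0.123 53 [0.0014 0.0577 0.1323]
scene 0.143 35 [0.003  0.0494 0.1536]
scene 0.163 44 [0.0031 0.0419 0.1734]
scene 0.183 46 [0.0042 0.0346 0.1944]
scene 0.203 35 [0.0043 0.0284 0.2106]
wrist 0.123 285 [-0.0043  0.0566  0.1352]
wrist 0.143 186 [-0.0035  0.0493  0.155 ]
wrist 0.163 218 [-0.0034  0.0425  0.1741]
wrist 0.183 285 [-0.0028  0.0353  0.1942]
wrist 0.203 121 [-0.0026  0.031   0.2072]
wrist 35 [148.5   1.7] [0.449 0.19  0.03 ]
wrist 1254 [178.1  18.5] [0.482 0.176 0.03 ]
wrist 980 [245.4  13.7] [0.56  0.187 0.03 ]
13 rows
[[0,0,-0.001,0.028,0],[0,0.001,-0.001,0.028,0],[0,-0.003,0.009,0,0],[0,-0.003,0.009,0,0],[0,-0.003,0.009,0,0],[0,-0.002,0.009,0,0],[0,-0.003,0.009,0,0],[0,-0.003,0.009,0,0],[0,-0.003,0.008,0,0],[0,-0.003,0.009,0,0],[0,0,0,0.004,0],[0,0,0,0.004,0],[0,0,0,0.004,0]]
```

Call:
{"method": "carry_out", "body": {
  "targets": [
    [0,-0.004,-0.001,0.028,0],
    [0,0.001,-0.001,0.028,0],
    [0,-0.003,0.009,0,0],
    [0,-0.003,0.009,0,0],
    [0,-0.003,0.009,0,0],
    [0,-0.002,0.009,0,0],
    [0,-0.003,0.009,0,0],
    [0,-0.003,0.009,0,0],
    [0,-0.003,0.008,0,0],
    [0,-0.003,0.009,0,0],
    [0,0,0,0.004,0],
    [0,0,0,0.004,0],
    [0,0,0,0.004,0],
    [0,0,0,0,0],
    [0,0,0,0,0]
  ]
}}

```text
time_s: 28.98
tcp_pos: [0.6577, -0.0059, 0.1944]
eef_rot: [2.132, 2.307, 0.001]
ft_force: [-3.9, 0.1, 6.8]
grip_width: 0.0207
grip_force: 119.2
```

Run:
```python
from h import *
s=where(); x,y,z=s["tcp_pos"]
p,d,C=snap("scene","scene9.png"); rod("scene",p,d,C,z-.14,z-.04,x,y)
cv2.imwrite("pics/s9c.png",cv2.resize(np.clip(p[130:290,160:320]*1.6,0,255).astype(np.uint8),None,fx=3.5,fy=3.5))
```

```text
t 28.98 tcp [ 0.6577 -0.0059  0.1944] yaw 94.53 w 0.0207 F [-3.9  0.1  6.8] q6 -0.2
scene 0.054 54 [0.001  0.0572 0.0637]
scene 0.074 29 [0.002  0.0493 0.0835]
scene 0.094 32 [0.0017 0.0425 0.1037]
scene 0.114 9 [0.0025 0.0384 0.118 ]
scene 0.134 8 [0.0015 0.0261 0.1461]
```

View pics/s9c.png

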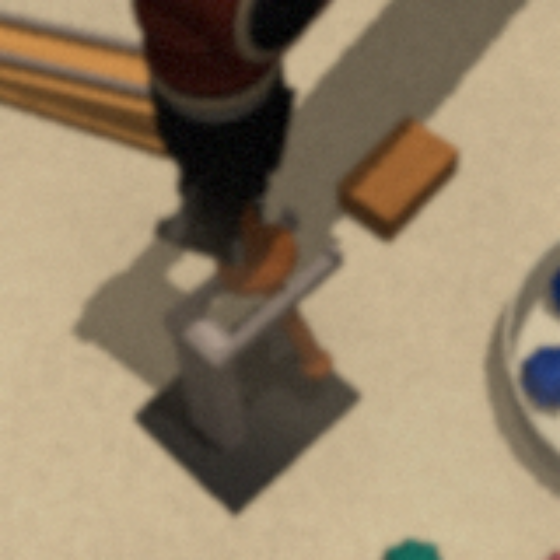

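The stirrer stands in the fork, leaning, with its collar on the prongs. I'll open the jaws a little and let it right itself.

Call:
{"method": "carry_out", "body": {
  "targets": [
    [0.03,0,0,0,0],
    [0.03,0,0,0,0],
    [0.03,0,0,0,0],
    [0.045,0,0,0,0],
    [0.045,0,0,0,0],
    [0.06,0,0,0,0],
    [0.06,0,0,0,0],
    [0.06,0,0,0,0]
  ]
}}

```text
time_s: 30.02
tcp_pos: [0.6578, -0.0061, 0.1923]
eef_rot: [2.132, 2.307, 0.0]
ft_force: [0.5, 0.1, 0.1]
grip_width: 0.0599
grip_force: 0.0
```

Run:
```python
from h import *
s=where(); x,y,z=s["tcp_pos"]
p,d,C=snap("scene","scene10.png"); rod("scene",p,d,C,.03,.16,.6605,.0145)
plan([(x,y,.31,94.5,.085,.03)])
```

```text
t 30.02 tcp [ 0.6578 -0.0061  0.1923] yaw 94.52 w 0.0599 F [0.5 0.1 0.1] q6 -0.2
scene 0.03 26 [0.0041 0.0009 0.0457]
scene 0.05 24 [0.0025 0.0006 0.0574]
scene 0.07 10 [0.0005 0.0011 0.0762]
scene 0.15 241 [0.0036 0.0053 0.1661]
4 rows
[[0.085,0,0,-0.029,0],[0.085,0,0,-0.03,0],[0.085,0,0,-0.029,0],[0.085,0,0,-0.03,0]]
```

Call:
{"method": "carry_out", "body": {
  "targets": [
    [0.085,0,0,-0.029,0],
    [0.085,0,0,-0.03,0],
    [0.085,0,0,-0.029,0],
    [0.085,0,0,-0.03,0],
    [0.085,0,0,0,0],
    [0.085,0,0,0,0]
  ]
}}

```text
time_s: 30.82
tcp_pos: [0.6574, -0.0061, 0.309]
eef_rot: [-2.131, -2.306, 0.001]
ft_force: [-0.5, 0.0, -0.7]
grip_width: 0.0847
grip_force: 0.0
```

```bash
cat >> h.py <<'E'
def grip_top(p,d,C):
    P=cloud(C,d); z=P[...,2]; m=(np.hypot(P[...,0]-.66,P[...,1]-.012)<.04)&(z>.21)&(z<.225); q=P[m][:,:2]; r=[]
    print("n",m.sum(),"top z",np.median(z[m]).round(4))
    for a in np.arange(0,90,3):
        t=np.radians(a); e=np.array([np.cos(t),np.sin(t)]); f=np.array([-e[1],e[0]]); u=q@e; v=q@f
        lo,hi=np.percentile(u,[2,98]); l2,h2=np.percentile(v,[2,98]); c=(lo+hi)/2*e+(l2+h2)/2*f
        r.append((float(round(hi-lo+h2-l2,4)),int(a),c.round(4).tolist()))
    print(sorted(r)[:6])
E
python3 - <<'E'
from h import *
s=where()
p,d,C=snap("wrist","w10.png"); grip_top(p,d,C)
for a,c,m in blobs(blue(p)): print(a,c.round(1),onz(C,*c,.03).round(3))
p2,d2,C2=snap("top","top10.png")
for a,c,m in blobs(blue(p2)): print("top",a,c.round(1),onz(C2,*c,.03).round(3))
u,v=proj(C,np.array([.66,.013,.218])).astype(int); print(u,v)
cv2.imwrite("pics/w10c.png",cv2.resize(np.clip(p[v-45:v+45,u-60:u+60]*1.7,0,255).astype(np.uint8),None,fx=5,fy=5,interpolation=cv2.INTER_CUBIC))
E
```

```text
t 30.82 tcp [ 0.6574 -0.0061  0.309 ] yaw 94.52 w 0.0847 F [-0.5  0.  -0.7] q6 -0.2
n 670 top z 0.2181
[(0.0414, 0, [0.6556, 0.0086]), (0.0417, 87, [0.6556, 0.0086]), (0.0418, 3, [0.6556, 0.0086]), (0.0421, 6, [0.6556, 0.0087]), (0.0421, 84, [0.6555, 0.0087]), (0.0422, 9, [0.6557, 0.0088])]
637 [135.2   9.6] [0.481 0.172 0.03 ]
370 [196.2   5.9] [0.56  0.183 0.03 ]
20 [197.3  17.5] [0.562 0.17  0.03 ]
23 [140.3  24.3] [0.487 0.156 0.03 ]
top 61 [133.  163.7] [0.708 0.425 0.03 ]
top 86 [180.9 196.1] [0.594 0.262 0.03 ]
top 87 [165.8 200.4] [0.581 0.312 0.03 ]
top 86 [201.4 205.6] [0.561 0.193 0.03 ]
top 95 [205.8 228.9] [0.483 0.178 0.03 ]
top 86 [195.2 241. ] [0.444 0.213 0.03 ]
264 174
```

View pics/w10c.png

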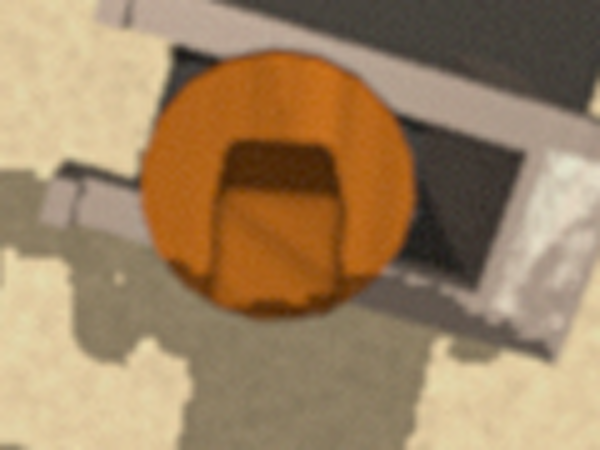

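The stirrer hangs upright at (.6556,.0086) with its grip yaw at about 4°. I'll regrip with yaw 4.5 and stir once more with the gripper turning along, so the closing axis stays on the direction of push and the stirrer can't tilt.

Run:
```python
from h import *
plan([(.6556,.0086,.28,4.5,.085,.05),(.6556,.0086,.189,4.5,.085,.023)])
```

```text
14 rows
[[0.085,0.001,0,0.003,9],[0.085,0.002,0,0.003,9],[0.085,0.001,-0.001,0.002,9],[0.085,0.002,-0.001,0.003,9],[0.085,0.001,0,0.003,9],[0.085,0.001,-0.001,0.003,9],[0.085,0.001,-0.002,0.003,9],[0.085,0,-0.001,0.002,9],[0.085,0.001,-0.001,0.003,9],[0.085,0,-0.002,0.003,9],[0.085,0,0,0.023,0],[0.085,0,0,0.022,0],[0.085,0,0,0.023,0],[0.085,0,0,0.023,0]]
```

Call:
{"method": "carry_out", "body": {
  "targets": [
    [0.085,0.001,0,0.003,9],
    [0.085,0.002,0,0.003,9],
    [0.085,0.001,-0.001,0.002,9],
    [0.085,0.002,-0.001,0.003,9],
    [0.085,0.001,0,0.003,9],
    [0.085,0.001,-0.001,0.003,9],
    [0.085,0.001,-0.002,0.003,9],
    [0.085,0,-0.001,0.002,9],
    [0.085,0.001,-0.001,0.003,9],
    [0.085,0,-0.002,0.003,9],
    [0.085,0,0,0.023,0],
    [0.085,0,0,0.022,0],
    [0.085,0,0,0.023,0],
    [0.085,0,0,0.023,0],
    [0.085,0,0,0,0]
  ]
}}

```text
time_s: 32.8
tcp_pos: [0.6546, 0.009, 0.1874]
eef_rot: [-3.138, -0.124, 0.009]
ft_force: [-0.4, 0.5, -0.5]
grip_width: 0.0846
grip_force: 0.0
```

Call:
{"method": "carry_out", "body": {
  "targets": [
    [0,0,0,0,0],
    [0,0,0,0,0],
    [0,0,0,0,0],
    [0,0,0,0,0],
    [0,0,0,0,0],
    [0,0,0,0,0],
    [0,0,0,0,0]
  ],
  "force": 120
}}

```text
time_s: 33.67
tcp_pos: [0.657, 0.0088, 0.1927]
eef_rot: [3.139, 0.124, 0.003]
ft_force: [-0.8, -0.2, 5.0]
grip_width: 0.0207
grip_force: 116.5
```

Run:
```python
from h import *
s=where(); x,y,z=s["tcp_pos"]
x1,y1=x+.0045,y+.006
ins=(.5505,.2577)
print("A");plan([(x,y,z+.012,4.5,0,.006),(x1,y1,z+.012,4.5,0,.004),(x1,y1,z+.04,4.5,0,.01),(x1,y1,.36,4.5,0,.04)])
print("B");plan([(*ins,.36,4.5,0,.045),(*ins,.25,4.5,0,.04),(*ins,.172,4.5,0,.015)],start=(x1,y1,.36,4.5))
a=np.arange(10,361,10.); r=np.interp(a,[0,60,108],[.040,.044,.081])
w=[(.5105+rr*np.cos(np.radians(t)),.2577+rr*np.sin(np.radians(t)),.172,min(max(4.5,t-10),270),0,.05) for t,rr in zip(a,r)]
print("C"); plan(w,start=(*ins,.172,4.5))
```

```text
t 33.67 tcp [0.657  0.0088 0.1927] yaw 4.52 w 0.0207 F [-0.8 -0.2  5. ] q6 1.39
A
12 rows
[[0,0,0,-0.004,0],[0,0,0,-0.004,0],[0,0,0,-0.004,0],[0,0.002,-0.003,0,0],[0,0.003,-0.003,0,0],[0,0,0,-0.009,0],[0,0,0,-0.01,0],[0,0,0,-0.009,0],[0,0,0,-0.032,0],[0,0,0,-0.032,0],[0,0,0,-0.032,0],[0,0,0,-0.031,0]]
B
15 rows
[[0,-0.015,-0.042,0,0],[0,-0.016,-0.042,0,0],[0,-0.015,-0.041,0,0],[0,-0.015,-0.042,0,0],[0,-0.015,-0.042,0,0],[0,-0.016,-0.042,0,0],[0,0,0,0.037,0],[0,0,0,0.036,0],[0,0,0,0.037,0],[0,0,0,0.013,0],[0,0,0,0.013,0],[0,0,0,0.013,0],[0,0,0,0.013,0],[0,0,0,0.013,0],[0,0,0,0.013,0]]
C
36 rows
[[0,0.001,-0.007,0,0],[0,-0.001,-0.007,0,-5.5],[0,-0.001,-0.007,0,-10],[0,-0.001,-0.008,0,-10],[0,-0.002,-0.007,0,-10],[0,-0.001,-0.008,0,-10],[0,0.005,-0.01,0,-10],[0,0.005,-0.011,0,-10],[0,0.005,-0.013,0,-10],[0,0.004,-0.014,0,-10],[0,0.002,-0.015,0,-10],[0,-0.004,-0.013,0,-10],[0,-0.003,-0.014,0,-10],[0,-0.004,-0.013,0,-10],[0,-0.004,-0.014,0,-10],[0,-0.003,-0.014,0,-10],[0,-0.004,-0.013,0,-10],[0,-0.004,-0.014,0,-10],[0,-0.003,-0.013,0,-10],[0,-0.004,-0.014,0,-10],[0,-0.003,-0.014,0,-10],[0,-0.004,-0.013,0,-10],[0,-0.004,-0.014,0,-10],[0,-0.003,-0.014,0,-10],[0,-0.004,-0.013,0,-10],[0,-0.004,-0.014,0,-10],[0,-0.003,-0.014,0,-10],[0,-0.004,-0.013,0,-10],[0,-0.004,-0.014,0,0],[0,-0.006,-0.013,0,0],[0,-0.008,-0.011,0,0],[0,-0.01,-0.01,0,0],[0,-0.011,-0.008,0,0],[0,-0.013,-0.006,0,0],[0,-0.014,-0.004,0,0],[0,-0.014,-0.001,0,0]]
```

Call:
{"method": "carry_out", "body": {
  "targets": [
    [0,0,0,-0.006,0],
    [0,0,0,-0.006,0],
    [0,0,0,-0.005,0],
    [0,0.002,-0.003,0,0],
    [0,0.003,-0.003,0,0],
    [0,0,0,-0.009,0],
    [0,0,0,-0.01,0],
    [0,0,0,-0.009,0],
    [0,0,0,-0.032,0],
    [0,0,0,-0.032,0],
    [0,0,0,-0.032,0],
    [0,0,0,-0.031,0],
    [0,0,0,0,0]
  ]
}}

```text
time_s: 35.3
tcp_pos: [0.662, 0.015, 0.368]
eef_rot: [3.138, 0.124, 0.012]
ft_force: [0.5, 0.4, -0.8]
grip_width: 0.021
grip_force: 116.2
```

Call:
{"method": "carry_out", "body": {
  "targets": [
    [0,-0.015,-0.042,0,0],
    [0,-0.016,-0.042,0,0],
    [0,-0.015,-0.041,0,0],
    [0,-0.015,-0.042,0,0],
    [0,-0.015,-0.042,0,0],
    [0,-0.016,-0.042,0,0],
    [0,0,0,0.037,0],
    [0,0,0,0.036,0],
    [0,0,0,0.03,0],
    [0,0,0,0,0],
    [0,0,0,0,0]
  ]
}}

```text
time_s: 36.67
tcp_pos: [0.5496, 0.2582, 0.2609]
eef_rot: [-3.139, -0.124, -0.001]
ft_force: [-0.9, 0.8, -0.1]
grip_width: 0.021
grip_force: 116.3
```

Run:
```python
from h import *
s=where(); x,y,z=s["tcp_pos"]
p,d,C=snap("scene","scene11.png"); rod("scene",p,d,C,z-.16,z-.04,x,y)
plan([(.5505,.2577,.176,4.5,0,.015)])
```

```text
t 36.67 tcp [0.5496 0.2582 0.2609] yaw 4.51 w 0.021 F [-0.9  0.8 -0.1] q6 1.81
scene 0.101 26 [0.0084 0.0024 0.1164]
scene 0.121 25 [0.0076 0.0017 0.1289]
scene 0.141 26 [0.0078 0.0027 0.1516]
scene 0.161 23 [0.0076 0.0025 0.1726]
scene 0.181 16 [0.0082 0.0018 0.1878]
6 rows
[[0,0,0,0.014,0],[0,0,0,0.015,0],[0,0,0,0.014,0],[0,0,0,0.014,0],[0,0,0.001,0.015,0],[0,0,0,0.014,0]]
```

Call:
{"method": "carry_out", "body": {
  "targets": [
    [0,0,0,0.014,0],
    [0,0,0,0.015,0],
    [0,0,0,0.014,0],
    [0,0,0,0.014,0],
    [0,0,0.001,0.015,0],
    [0,0,0,0.014,0],
    [0,0,0,0,0]
  ]
}}

```text
time_s: 37.6
tcp_pos: [0.5485, 0.2569, 0.1723]
eef_rot: [3.138, 0.124, -0.005]
ft_force: [-0.2, 0.3, -0.2]
grip_width: 0.0208
grip_force: 116.3
```

Call:
{"method": "carry_out", "body": {
  "targets": [
    [0,0.001,-0.007,0,0],
    [0,-0.001,-0.007,0,-5.5],
    [0,-0.001,-0.007,0,-10],
    [0,-0.001,-0.008,0,-10],
    [0,-0.002,-0.007,0,-10],
    [0,-0.001,-0.008,0,-10],
    [0,0.005,-0.01,0,-10],
    [0,0.005,-0.011,0,-10],
    [0,0.005,-0.013,0,-10],
    [0,0.004,-0.014,0,-10],
    [0,0.002,-0.015,0,-10],
    [0,-0.004,-0.013,0,-10],
    [0,-0.003,-0.014,0,-10],
    [0,-0.004,-0.013,0,-10],
    [0,-0.004,-0.014,0,-10],
    [0,-0.003,-0.014,0,-10],
    [0,-0.004,-0.013,0,-10],
    [0,-0.004,-0.014,0,-10]
  ]
}}

```text
time_s: 39.85
tcp_pos: [0.4293, 0.2572, 0.1757]
eef_rot: [0.263, 3.128, 0.002]
ft_force: [0.4, -0.4, -0.2]
grip_width: 0.0207
grip_force: 116.5
```

Call:
{"method": "carry_out", "body": {
  "targets": [
    [0,-0.003,-0.013,0,-10],
    [0,-0.004,-0.014,0,-10],
    [0,-0.003,-0.014,0,-10],
    [0,-0.004,-0.013,0,-10],
    [0,-0.004,-0.014,0,-10],
    [0,-0.003,-0.014,0,-10]
  ]
}}

```text
time_s: 40.6
tcp_pos: [0.4671, 0.1872, 0.174]
eef_rot: [1.335, -2.839, -0.006]
ft_force: [-4.2, 1.2, -2.4]
grip_width: 0.0207
grip_force: 116.8
```

Run:
```python
from h import *
s=where(); x,y,z=s["tcp_pos"]; print("r,th",np.hypot(x-.5105,y-.2577),np.degrees(np.arctan2(y-.2577,x-.5105)))
for n in ("scene","wrist"):
    p,d,C=snap(n,n+"12.png"); rod(n,p,d,C,.02,.12,x,y)
    for a,c,m in blobs(blue(p)): print(n,a,c.round(1),onz(C,*c,.03).round(3))
```

```text
t 40.6 tcp [0.4671 0.1872 0.174 ] yaw -129.63 w 0.0207 F [-4.2  1.2 -2.4] q6 -2.22
r,th 0.0827916823497735 -121.6197314949174
scene 0.02 13 [0.0055 0.009  0.0335]
scene 0.04 23 [0.0075 0.0039 0.0523]
scene 0.06 18 [0.008  0.0031 0.0709]
scene 0.08 24 [0.0085 0.0038 0.0909]
scene 0.1 10 [0.0089 0.0032 0.1043]
scene 310 [320.  223.3] [0.523 0.181 0.03 ]
scene 92 [322.5 244.9] [0.575 0.214 0.03 ]
scene 38 [359.9 261.7] [0.567 0.313 0.03 ]
scene 108 [382.5 303.8] [0.636 0.4   0.03 ]
wrist 0.02 183 [-0.0036 -0.0073  0.0305]
wrist 0.04 82 [-0.0029 -0.007   0.0504]
wrist 0.06 60 [-0.0024 -0.0072  0.0674]
wrist 689 [223.9 191.9] [0.505 0.172 0.03 ]
wrist 2138 [192.1 240.2] [0.57  0.192 0.03 ]
wrist 923 [256.8 313.5] [0.577 0.314 0.03 ]
wrist 27 [231.8 305.8] [0.593 0.286 0.03 ]
```

Call:
{"method": "carry_out", "body": {
  "targets": [
    [0,-0.004,-0.013,0,-10],
    [0,-0.004,-0.014,0,-10],
    [0,-0.003,-0.014,0,-10],
    [0,-0.004,-0.013,0,-10],
    [0,-0.004,-0.014,0,0],
    [0,-0.006,-0.013,0,0],
    [0,-0.008,-0.011,0,0],
    [0,-0.01,-0.01,0,0],
    [0,-0.011,-0.008,0,0],
    [0,-0.013,-0.006,0,0],
    [0,-0.014,-0.004,0,0],
    [0,-0.014,-0.001,0,0],
    [0,0,0,0,0]
  ]
}}

```text
time_s: 42.32
tcp_pos: [0.5819, 0.257, 0.1688]
eef_rot: [2.203, -2.207, -0.02]
ft_force: [-15.7, -3.4, -2.5]
grip_width: 0.0207
grip_force: 120.0
```

Run:
```python
from h import *
s=where(); x,y,z=s["tcp_pos"]; print("r,th",np.hypot(x-.5105,y-.2577),np.degrees(np.arctan2(y-.2577,x-.5105)))
for n in ("scene","wrist","top"):
    p,d,C=snap(n,n+"13.png"); 
    if n!="top": rod(n,p,d,C,.02,.12,x,y)
    for a,c,m in blobs(blue(p)): print(n,a,c.round(1),onz(C,*c,.03).round(3))
```

```text
t 42.33 tcp [0.5819 0.257  0.1688] yaw -90.11 w 0.0207 F [-15.7  -3.4  -2.5] q6 -2.84
r,th 0.0713601395831273 -0.587156132589138
scene 0.02 9 [-0.0005 -0.0035  0.0327]
scene 0.04 14 [ 0.0003 -0.0005  0.0504]
scene 0.06 13 [ 0.002  -0.      0.0723]
scene 0.08 5 [0.003  0.0014 0.0828]
scene 197 [378.9 250.9] [0.516 0.341 0.03 ]
scene 113 [364.3 261.9] [0.562 0.322 0.03 ]
scene 28 [344.6 260.3] [0.584 0.279 0.03 ]
scene 119 [382.7 303.3] [0.635 0.399 0.03 ]
wrist 0.02 165 [-0.0125 -0.0098  0.0261]
wrist 0.04 89 [-0.0091 -0.0097  0.05  ]
wrist 0.06 63 [-0.0083 -0.0095  0.0661]
wrist 1576 [247.2 152. ] [0.59  0.225 0.03 ]
wrist 1524 [322.3 158.2] [0.515 0.232 0.03 ]
wrist 283 [233.8 191. ] [0.604 0.265 0.03 ]
wrist 783 [320.1 252.5] [0.51  0.338 0.03 ]
wrist 48 [139.3 376. ] [0.731 0.51  0.03 ]
top 59 [190.8 197.3] [0.59  0.228 0.03 ]
top 37 [159.8 203.5] [0.57  0.332 0.03 ]
top 44 [190.2 219.2] [0.516 0.23  0.03 ]
```

Call:
{"method": "carry_out", "body": {
  "targets": [
    [0,-0.01,0.003,0,0],
    [0,-0.01,0.003,0,0],
    [0,0,0,0,0],
    [0,0.004,0.012,0,0],
    [0,0.004,0.013,0,0],
    [0,0.003,0.012,0,0],
    [0,0,0,0,0],
    [0,0,0,-0.016,0],
    [0,0,0,-0.02,0],
    [0,0,0,-0.04,0],
    [0,0,0,-0.04,0],
    [0,0,0,-0.04,0],
    [0,0,0,-0.038,0],
    [0,0,0,0,0]
  ]
}}

```text
time_s: 44.22
tcp_pos: [0.5489, 0.267, 0.3754]
eef_rot: [-2.215, 2.214, -0.007]
ft_force: [0.4, -0.2, -1.5]
grip_width: 0.0207
grip_force: 118.0
```

Run:
```python
from h import *
s=where(); x,y,z=s["tcp_pos"]
for n in ("scene","wrist","top"):
    p,d,C=snap(n,n+"14.png"); 
    if n!="top": rod(n,p,d,C,z-.17,z-.04,x,y)
    for a,c,m in blobs(blue(p)): print(n,a,c.round(1),onz(C,*c,.03).round(3))
plan([(.60,.13,.37,184.5,0,.04),(.6605,.0145,.37,184.5,0,.04)])
```

```text
t 44.23 tcp [0.5489 0.267  0.3754] yaw -90.0 w 0.0207 F [ 0.4 -0.2 -1.5] q6 -2.81
scene 0.225 61 [ 0.0072 -0.0161  0.2321]
scene 0.245 42 [ 0.007  -0.0124  0.2553]
scene 0.265 38 [ 0.0071 -0.0114  0.2749]
scene 0.285 38 [ 0.0075 -0.0087  0.2939]
scene 0.305 15 [ 0.0083 -0.0072  0.3092]
scene 0.325 53 [0.0149 0.0146 0.3445]
scene 137 [339.1 228.7] [0.511 0.23  0.03 ]
scene 40 [325.6 239.6] [0.557 0.214 0.03 ]
scene 190 [379.5 250.8] [0.515 0.342 0.03 ]
scene 20 [344.  259.3] [0.582 0.276 0.03 ]
scene 98 [364.  261.8] [0.562 0.321 0.03 ]
scene 119 [382.7 303.3] [0.635 0.4   0.03 ]
wrist 0.205 8 [-0.0043 -0.029   0.2249]
wrist 0.225 213 [-0.0032 -0.024   0.2301]
wrist 0.245 110 [-0.0022 -0.0215  0.255 ]
wrist 0.265 134 [-0.0026 -0.0192  0.2758]
wrist 0.285 33 [-0.0021 -0.0181  0.2879]
wrist 0.325 108 [-0.0029 -0.0285  0.3446]
wrist 522 [254.2 113.5] [0.558 0.207 0.03 ]
wrist 505 [282.1 124.7] [0.511 0.225 0.03 ]
wrist 476 [234.8 152.2] [0.591 0.271 0.03 ]
wrist 207 [244.9 175.4] [0.575 0.312 0.03 ]
wrist 92 [282.2 182.7] [0.508 0.326 0.03 ]
wrist 385 [169.3 243.7] [0.722 0.448 0.03 ]
top 81 [177.4 196.7] [0.592 0.273 0.03 ]
top 80 [190.4 220.9] [0.51  0.229 0.03 ]
13 rows
[[0,0.015,-0.006,0,9.5],[0,0.014,-0.008,-0.001,9.5],[0,0.013,-0.011,0,9.5],[0,0.01,-0.012,0,9.5],[0,0.008,-0.014,0,9.5],[0,0.006,-0.015,-0.001,9.5],[0,0.004,-0.016,0,9.5],[0,0,-0.016,0,9.5],[0,-0.002,-0.016,0,9.5],[0,-0.013,-0.03,0,0],[0,-0.013,-0.03,0,0],[0,-0.012,-0.03,0,0],[0,-0.013,-0.03,0,0]]
```

The balls have been shifted and mixed through full turns, and the stirrer left at the +x side. The stirrer leans about 6.6° toward -y. I'll turn to yaw 167 so the lean lies along the fork's slot, then go above the seat.

Run:
```python
from h import *
plan([(.60,.13,.37,167,0,.04),(.6651,.0134,.37,167,0,.04)])
```

```text
15 rows
[[0,0.012,-0.005,0,9.4],[0,0.012,-0.007,0,9.3],[0,0.01,-0.008,-0.001,9.4],[0,0.009,-0.01,0,9.4],[0,0.007,-0.012,0,9.3],[0,0.005,-0.012,0,9.4],[0,0.003,-0.013,0,9.4],[0,0,-0.013,-0.001,9.3],[0,-0.001,-0.013,0,9.4],[0,-0.004,-0.013,0,9.3],[0,-0.005,-0.012,0,9.4],[0,-0.022,-0.025,0,0],[0,-0.023,-0.025,0,0],[0,-0.022,-0.024,0,0],[0,-0.023,-0.025,0,0]]
```

Call:
{"method": "carry_out", "body": {
  "targets": [
    [0,0.012,-0.005,0,9.4],
    [0,0.012,-0.007,0,9.3],
    [0,0.01,-0.008,0,9.4],
    [0,0.009,-0.01,0,9.4],
    [0,0.007,-0.012,0,9.3],
    [0,0.005,-0.012,0,9.4],
    [0,0.003,-0.013,0,9.4],
    [0,0,-0.013,0,9.3],
    [0,-0.001,-0.013,0,9.4],
    [0,-0.004,-0.013,0,9.3],
    [0,-0.005,-0.012,0,9.4],
    [0,-0.022,-0.025,0,0],
    [0,-0.023,-0.025,0,0],
    [0,-0.022,-0.024,0,0],
    [0,-0.023,-0.025,0,0],
    [0,0,0,0.03,0],
    [0,0,0,0,0],
    [0,0,0,0,0]
  ]
}}

```text
time_s: 46.62
tcp_pos: [0.6652, 0.014, 0.3378]
eef_rot: [-0.354, -3.12, 0.0]
ft_force: [0.3, -0.5, -0.8]
grip_width: 0.0205
grip_force: 118.2
```

Run:
```python
from h import *
s=where(); x,y,z=s["tcp_pos"]
for n in ("scene","wrist"):
    p,d,C=snap(n,n+"15.png"); rod(n,p,d,C,z-.16,z-.04,x,y)
plan([(.6651,.0134,.232,167,0,.02),(.6651,.0134,.195,167,0,.01)])
```

```text
t 46.62 tcp [0.6652 0.014  0.3378] yaw 167.04 w 0.0205 F [ 0.3 -0.5 -0.8] q6 -1.44
scene 0.178 41 [-0.0096  0.0145  0.1921]
scene 0.198 29 [-0.0089  0.013   0.209 ]
scene 0.218 31 [-0.0068  0.0118  0.2283]
scene 0.238 34 [-0.0039  0.011   0.248 ]
scene 0.258 19 [-0.0023  0.0099  0.2635]
scene 0.298 320 [0.0094 0.0133 0.3095]
wrist 0.178 174 [-0.0234  0.0078  0.1947]
wrist 0.198 117 [-0.0214  0.0075  0.207 ]
wrist 0.218 123 [-0.0193  0.0062  0.228 ]
wrist 0.238 136 [-0.017   0.0057  0.2471]
wrist 0.258 6 [-0.017   0.0053  0.2583]
wrist 0.298 2955 [-0.0165  0.0061  0.3153]
10 rows
[[0,0,0,0.018,0],[0,0,0,0.018,0],[0,0,0,0.018,0],[0,0,-0.001,0.018,0],[0,0,0,0.018,0],[0,0,0,0.018,0.1],[0,0,0,0.009,0],[0,0,0,0.009,0],[0,0,0,0.009,0],[0,0,0,0.01,0]]
```

Call:
{"method": "carry_out", "body": {
  "targets": [
    [0,0,-0.003,0.01,0],
    [0,0,0,0.01,0],
    [0,0,0,0.01,0],
    [0,0,0,0.01,0],
    [0,0,0,0.01,0],
    [0,0,0,0,0]
  ]
}}

```text
time_s: 47.48
tcp_pos: [0.6642, 0.0108, 0.2866]
eef_rot: [-0.355, -3.119, 0.0]
ft_force: [-0.5, 0.3, -0.6]
grip_width: 0.0204
grip_force: 118.2
```

Run:
```python
from h import *
s=where(); x,y,z=s["tcp_pos"]
p,d,C=snap("scene","scene16.png"); rod("scene",p,d,C,z-.16,z-.04,x,y)
```

```text
t 47.48 tcp [0.6642 0.0108 0.2866] yaw 167.02 w 0.0204 F [-0.5  0.3 -0.6] q6 -1.44
scene 0.127 10 [-0.0076  0.0107  0.1428]
scene 0.147 25 [-0.0097  0.0129  0.1559]
scene 0.167 24 [-0.0075  0.0122  0.1765]
scene 0.187 28 [-0.0047  0.0112  0.1982]
scene 0.207 13 [-0.0028  0.01    0.212 ]
```

The tip is between the prongs and touches nothing. I'll continue down to the seat.

Call:
{"method": "carry_out", "body": {
  "targets": [
    [0,0,0,0.015,0],
    [0,0,0,0.015,0],
    [0,0,0,0.015,0],
    [0,0,0,0.015,0],
    [0,0,0,0.011,0],
    [0,0,0,0.01,0],
    [0,0,0,0.009,0],
    [0,0,0,0,0]
  ]
}}

```text
time_s: 48.52
tcp_pos: [0.6644, 0.0108, 0.1973]
eef_rot: [-0.355, -3.12, 0.0]
ft_force: [0.4, 0.2, -0.6]
grip_width: 0.0207
grip_force: 118.2
```

Call:
{"method": "carry_out", "body": {
  "targets": [
    [0.03,0,0,0,0],
    [0.03,0,0,0,0],
    [0.03,0,0,0,0],
    [0.045,0,0,0,0],
    [0.06,0,0,0,0],
    [0.06,0,0,0,0],
    [0.085,0,0,0,0],
    [0.085,0,0,0,0],
    [0.085,0,0,-0.03,0],
    [0.085,0,0,-0.03,0],
    [0.085,0,0,-0.03,0],
    [0.085,0,0,-0.03,0],
    [0.085,0,0,0,0],
    [0.085,0,0,0,0]
  ]
}}

```text
time_s: 50.28
tcp_pos: [0.6644, 0.0108, 0.3169]
eef_rot: [-0.355, -3.12, 0.0]
ft_force: [0.3, -0.1, -0.9]
grip_width: 0.0849
grip_force: 0.0
```

Run:
```python
from h import *
s=where()
p,d,C=snap("wrist","w17.png"); grip_top(p,d,C)
p,d,C=snap("scene","scene17.png"); rod("scene",p,d,C,.03,.16,.6605,.0145)
pt_,dt,Ct=snap("top","top17.png")
for n,pp,CC in (("scene",p,C),("top",pt_,Ct)):
    for a,c,m in blobs(blue(pp)): print(n,a,c.round(1),onz(CC,*c,.03).round(3))
```

```text
t 50.27 tcp [0.6644 0.0108 0.3169] yaw 167.02 w 0.0849 F [ 0.3 -0.1 -0.9] q6 -1.44
n 606 top z 0.218
[(0.0414, 87, [0.6611, 0.0083]), (0.0415, 81, [0.661, 0.0082]), (0.0415, 84, [0.6611, 0.0082]), (0.0418, 0, [0.661, 0.0082]), (0.0422, 3, [0.6609, 0.0083]), (0.0423, 78, [0.661, 0.0083])]
scene 0.03 30 [0.0087 0.001  0.0458]
scene 0.05 21 [ 0.0084 -0.0004  0.0605]
scene 0.07 15 [0.0075 0.001  0.078 ]
scene 0.15 244 [0.0109 0.0051 0.1663]
scene 321 [331.5 233. ] [0.533 0.219 0.03 ]
scene 189 [379.3 250.7] [0.515 0.342 0.03 ]
scene 88 [364.3 261.8] [0.562 0.322 0.03 ]
scene 116 [382.8 303.4] [0.635 0.4   0.03 ]
top 59 [133.  163.6] [0.708 0.425 0.03 ]
top 87 [177.  197.2] [0.591 0.275 0.03 ]
top 88 [162.5 203.7] [0.57  0.322 0.03 ]
top 87 [196.5 206.6] [0.558 0.209 0.03 ]
top 94 [156.  220.2] [0.515 0.343 0.03 ]
top 92 [190.9 220.6] [0.511 0.228 0.03 ]
```

The stirrer hangs upright with its top at 0.218, but about 5 mm off centre between the prongs. I'll centre it with one light squeeze.

Run:
```python
from h import *
plan([(.6608,.014,.195,167,.085,.03)])
```

```text
5 rows
[[0.085,0.001,0,0.024,0],[0.085,0.001,0.001,0.024,0],[0.085,0,0,0.025,0],[0.085,0.001,0.001,0.024,0],[0.085,0.001,0,0.024,0]]
```

Call:
{"method": "carry_out", "body": {
  "targets": [
    [0.085,0.001,0,0.024,0],
    [0.085,0.001,0.001,0.024,0],
    [0.085,0,0,0.025,0],
    [0.085,0.001,0.001,0.024,0],
    [0.085,0.001,0,0.024,0],
    [0.085,0,0,0,0],
    [0.035,0,0,0,0],
    [0.03,0,0,0,0],
    [0.025,0,0,0,0],
    [0.02,0,0,0,0],
    [0.02,0,0,0,0],
    [0.03,0,0,0,0],
    [0.05,0,0,0,0],
    [0.085,0,0,0,0],
    [0.085,0,0,-0.03,0],
    [0.085,0,0,-0.04,0],
    [0.085,0,0,-0.05,0],
    [0.085,0,0,0,0]
  ],
  "force": 20
}}

```text
time_s: 52.68
tcp_pos: [0.6634, 0.0135, 0.324]
eef_rot: [0.354, 3.111, 0.001]
ft_force: [-0.5, 0.6, 0.6]
grip_width: 0.0849
grip_force: 0.0
```

Run:
```python
from h import *
s=where()
p,d,C=snap("wrist","w18.png"); grip_top(p,d,C)
p,d,C=snap("scene","scene18.png"); rod("scene",p,d,C,.03,.16,.6605,.0145)
p,d,C=load("top17.png"); P=cloud(C,d); print(C[1][:3,3])
```

```text
t 52.67 tcp [0.6634 0.0135 0.324 ] yaw 167.02 w 0.0849 F [-0.5  0.6  0.6] q6 -1.44
n 565 top z 0.2181
[(0.041, 78, [0.6626, 0.0122]), (0.0413, 81, [0.6626, 0.0124]), (0.0414, 84, [0.6625, 0.0124]), (0.0416, 75, [0.6625, 0.0122]), (0.0419, 87, [0.6623, 0.0124]), (0.042, 72, [0.6625, 0.0124])]
scene 0.03 27 [0.0111 0.0061 0.0457]
scene 0.05 25 [0.0105 0.0041 0.0598]
scene 0.07 18 [0.0106 0.0044 0.0789]
scene 0.09 6 [0.0094 0.0054 0.0932]
scene 0.15 245 [0.0123 0.0095 0.1663]
[0.40134486 0.00858252 1.32301046]
```

The stirrer is seated at (.6625,.0123) and upright. Now the ball picks: I'll work out finger clearances for the closing direction.

```bash
cat >> h.py <<'E'
TC=np.array([.5105,.2577])
def margin(b,others,ang,off,op):
    """clearance (m) of finger rectangles (14.5x22mm) for closing axis ang, pad offset off across it"""
    t=np.radians(ang); e=np.array([np.cos(t),np.sin(t)]); f=np.array([-e[1],e[0]]); c=np.array(b)+off*f; m=9.
    for s in (-1,1):
        i=op/2; cor=[c+s*e*k+f*w for k in (i,i+.0145) for w in (-.011,.011)]
        m=min(m,min(.110-np.linalg.norm(q-TC) for q in cor))
        for o in others:
            v=np.array(o)-c; u,w=s*(v@e),v@f; d=np.hypot(max(i-u,0,u-i-.0145),max(abs(w)-.011,0)); m=min(m,d-.0258)
        d=np.hypot(max(i,0),max(abs(off)-.011,0)); m=min(m,d-.0258)
    return m
def best(b,others,offs=(0,.004,-.004,.007,-.007),ops=(.085,.075,.068,.062,.058)):
    return sorted(((round(float(margin(b,others,a,o,op)),4),a,o,op) for a in range(0,180,5) for o in offs for op in ops),reverse=True)[:3]
E
python3 - <<'E'
from h import *
B=[(.591,.275),(.566,.322),(.515,.342),(.558,.2085),(.511,.2285)]
print("5",best(B[4],B[:4])); print("4",best(B[3],B[:3])); print("4 first",best(B[3],B[:3]+B[4:]))
for i in range(3): print(i+1,best(B[i],[B[k] for k in range(3) if k!=i]))
print("2 after 1",best(B[1],[B[2]]),"3 after 2",best(B[2],[B[0]]))
E
```

```text
5 [(0.0167, 95, 0.007, 0.085), (0.0167, 90, 0.007, 0.085), (0.0167, 90, 0.004, 0.085)]
4 [(0.0078, 20, 0.007, 0.068), (0.0073, 35, -0.004, 0.068), (0.0071, 30, 0, 0.068)]
4 first [(0.0073, 35, -0.004, 0.068), (0.0065, 40, -0.007, 0.068), (0.006, 35, -0.007, 0.068)]
1 [(-0.0043, 70, 0.007, 0.058), (-0.0045, 75, 0.004, 0.058), (-0.0048, 80, 0, 0.058)]
2 [(-0.0099, 140, -0.007, 0.058), (-0.0103, 0, -0.007, 0.058), (-0.0109, 140, -0.007, 0.062)]
3 [(-0.0044, 25, -0.007, 0.058), (-0.0046, 20, -0.004, 0.058), (-0.0048, 15, 0, 0.058)]
2 after 1 [(-0.0052, 115, 0.004, 0.058), (-0.0054, 110, 0.007, 0.058), (-0.0059, 120, 0, 0.058)] 3 after 2 [(0.0078, 175, 0.007, 0.068), (0.007, 0, -0.007, 0.068), (0.006, 175, 0.007, 0.075)]
```

```bash
cat >> h.py <<'E'
def pickplan(b,ang,off,op,start=None,ztop=.15):
    t=np.radians(ang); f=np.array([-np.sin(t),np.cos(t)]); x,y=np.array(b)+off*f
    st=monitor.sense(); y0=start[3] if start else yaw_of(st)
    yw=min(((ang+90)%360,(ang+270)%360),key=lambda a:abs(((a if a<280 else a-360)-100)))
    if yw>280: yw-=360
    print("pick yaw",yw); plan([(x,y,ztop,yw,op,.05),(x,y,.08,yw,op,.035),(x,y,.033,yw,op,.016)],start); return x,y,yw
def placeplan(p,ly):
    x,y,yw=p; c=np.array([.5175,-.272])+ly*np.array([-.1668,.986]); z=.060+.1228*ly+.0215+.003+.002
    print("place",c.round(4),z); plan([(x,y,.10,yw,.03,.025),(x,y,.15,yw,.03,.04),(c[0],c[1],.15,99.6,.03,.05),(c[0],c[1],z+.02,99.6,.03,.03),(c[0],c[1],z,99.6,.03,.01)],start=(x,y,.033,yw))
def look():
    for n in ("top","scene"):
        p,d,C=snap(n,"l%s.png"%n); P=cloud(C,d)
        for a,c,m in blobs(blue(p)):
            q=onz(C,*c,.03)
            if q[1]<.39: z=np.nanpercentile(P[m][:,2],95); print(n,a,onz(C,*c,.03 if q[1]>.1 else max(z-.022,.03)).round(3),"top z",z.round(3))
E
python3 - <<'E'
from h import *
where(); p=pickplan((.511,.2285),90,.004,.085); placeplan(p,-.116)
E
```

```text
t 52.77 tcp [0.6615 0.0136 0.3177] yaw 167.02 w 0.085 F [ 0.1  1.2 -1. ] q6 -1.44
pick yaw 180
12 rows
[[0.085,0.028,0.025,0.024,-1.9],[0.085,0.028,0.026,0.024,-1.8],[0.085,0.027,0.027,0.024,-1.9],[0.085,0.026,0.027,0.024,-1.8],[0.085,0.024,0.029,0.024,-1.9],[0.085,0.025,0.029,0.024,-1.8],[0.085,0.023,0.03,0.024,-1.9],[0.085,0,0,0.035,0],[0.085,0,0,0.035,0],[0.085,0,0,0.016,0],[0.085,0,0,0.015,0],[0.085,0,0,0.016,0]]
place [ 0.5368 -0.3864] 0.07225519999999999
22 rows
[[0.03,0,0,-0.022,0],[0.03,0,0,-0.023,0],[0.03,0,0,-0.022,0],[0.03,0,0,-0.025,0],[0.03,0,0,-0.025,0],[0.03,-0.002,-0.047,0,6.2],[0.03,-0.008,-0.047,0,6.2],[0.03,-0.012,-0.046,0,6.2],[0.03,-0.017,-0.044,0,6.1],[0.03,-0.022,-0.042,0,6.2],[0.03,-0.026,-0.039,0,6.2],[0.03,-0.031,-0.037,0,6.2],[0.03,-0.034,-0.032,0,6.2],[0.03,-0.037,-0.029,0,6.2],[0.03,-0.041,-0.025,0,6.1],[0.03,-0.043,-0.02,0,6.2],[0.03,-0.044,-0.016,0,6.2],[0.03,-0.046,-0.011,0,6.2],[0.03,0,0,0.029,0],[0.03,0,0,0.029,0],[0.03,0,0,0.01,0],[0.03,0,0,0.01,0]]
```

Call:
{"method": "carry_out", "body": {
  "targets": [
    [0.085,0.028,0.025,0.024,-1.9],
    [0.085,0.028,0.026,0.024,-1.8],
    [0.085,0.027,0.027,0.024,-1.9],
    [0.085,0.026,0.027,0.024,-1.8],
    [0.085,0.024,0.029,0.024,-1.9],
    [0.085,0.025,0.029,0.024,-1.8],
    [0.085,0.023,0.03,0.024,-1.9],
    [0.085,0,0,0.035,0],
    [0.085,0,0,0.035,0],
    [0.085,0,0,0.016,0],
    [0.085,0,0,0.015,0],
    [0.085,0,0,0.016,0],
    [0.085,0,0,0,0],
    [0.03,0,0,0,0],
    [0.03,0,0,0,0],
    [0.03,0,0,0,0],
    [0.03,0,0,0,0],
    [0.03,0,0,0,0],
    [0.03,0,0,0,0]
  ],
  "force": 40
}}

```text
time_s: 55.15
tcp_pos: [0.5074, 0.2289, 0.0337]
eef_rot: [-0.001, 3.14, 0.001]
ft_force: [-1.4, -0.3, 6.7]
grip_width: 0.0475
grip_force: 40.9
```

Call:
{"method": "carry_out", "body": {
  "targets": [
    [0.03,0,0,-0.022,0],
    [0.03,0,0,-0.023,0],
    [0.03,0,0,-0.022,0],
    [0.03,0,0,-0.025,0],
    [0.03,0,0,-0.025,0],
    [0.03,-0.002,-0.047,0,6.2],
    [0.03,-0.008,-0.047,0,6.2],
    [0.03,-0.012,-0.046,0,6.2],
    [0.03,-0.017,-0.044,0,6.1],
    [0.03,-0.022,-0.042,0,6.2],
    [0.03,-0.026,-0.039,0,6.2],
    [0.03,-0.031,-0.037,0,6.2],
    [0.03,-0.034,-0.032,0,6.2],
    [0.03,-0.037,-0.029,0,6.2],
    [0.03,-0.041,-0.025,0,6.1],
    [0.03,-0.043,-0.02,0,6.2],
    [0.03,-0.044,-0.016,0,6.2],
    [0.03,-0.046,-0.011,0,6.2],
    [0.03,0,0,0.025,0],
    [0.03,0,0,0,0]
  ]
}}

```text
time_s: 57.65
tcp_pos: [0.5344, -0.3849, 0.1212]
eef_rot: [-2.025, -2.395, -0.001]
ft_force: [0.0, 0.5, -0.3]
grip_width: 0.0474
grip_force: 41.4
```

Run:
```python
from h import *
where(); look(); c=(.5368,-.3864)
p,d,C=snap("wrist","w20.png"); P=cloud(C,d)
for a,cc,m in blobs(blue(p),200): print(a,cc.round(0),np.nanmean(P[m],0).round(3),np.nanmin(P[m],0).round(3),np.nanmax(P[m],0).round(3))
plan([(*c,.0925,99.6,.03,.03),(*c,.0725,99.6,.03,.01)])
```

```text
t 57.65 tcp [ 0.5344 -0.3849  0.1212] yaw 99.57 w 0.0474 F [ 0.   0.5 -0.3] q6 -0.9
top 84 [0.591 0.275 0.03 ] top z 0.054
top 88 [0.57  0.323 0.03 ] top z 0.052
top 79 [0.558 0.21  0.03 ] top z 0.053
top 90 [0.514 0.343 0.03 ] top z 0.051
scene 132 [0.556 0.209 0.03 ] top z 0.051
scene 188 [0.515 0.342 0.03 ] top z 0.051
scene 83 [0.561 0.322 0.03 ] top z 0.051
5111 [259. 255.] [ 0.535 -0.382  0.134] [ 0.514 -0.46   0.   ] [ 0.592 -0.365  0.145]
5 rows
[[0.03,-0.001,0,0.016,0],[0.03,0,0,0.016,0.1],[0.03,0,0,0.007,0],[0.03,0,0,0.007,0],[0.03,0,0,0.006,0]]
```

Call:
{"method": "carry_out", "body": {
  "targets": [
    [0.03,-0.001,-0.002,0.016,0],
    [0.03,0,0,0.013,0],
    [0.03,0,0,0.007,0],
    [0.03,0,0,0.006,0],
    [0.03,0,0,0,0],
    [0.03,0,0,0,0]
  ]
}}

```text
time_s: 58.55
tcp_pos: [0.5345, -0.3873, 0.0828]
eef_rot: [2.027, 2.399, -0.0]
ft_force: [0.3, 0.1, -0.2]
grip_width: 0.0473
grip_force: 41.4
```

Run:
```python
from h import *
where(); p,d,C=snap("scene","s21.png")
cv2.imwrite("pics/s21c.png",cv2.resize(np.clip(p[110:200,110:250]*1.8,0,255).astype(np.uint8),None,fx=4.5,fy=4.5,interpolation=cv2.INTER_CUBIC))
```

```text
t 58.55 tcp [ 0.5345 -0.3873  0.0828] yaw 99.62 w 0.0473 F [ 0.3  0.1 -0.2] q6 -0.91
```

View pics/s21c.png

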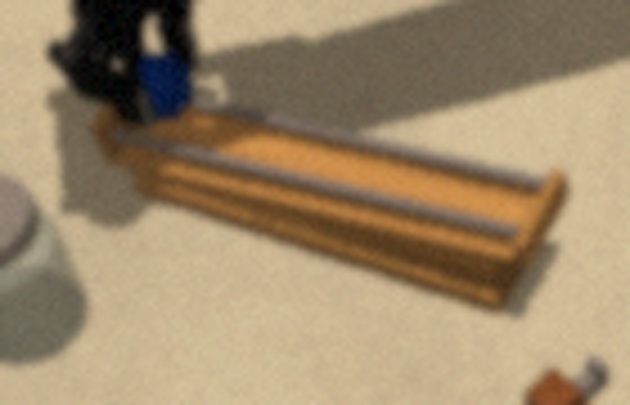

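The ball sits between the fingers over the rods near the low end, with no contact yet. I'll lower it, correcting 2 mm across.

Call:
{"method": "carry_out", "body": {
  "targets": [
    [0.03,0,0.002,0.004,0],
    [0.03,0,0,0.003,0],
    [0.03,0,0,0.003,0],
    [0.03,0,0,0,0],
    [0.03,0,0,0,0]
  ]
}}

```text
time_s: 59.22
tcp_pos: [0.5361, -0.3869, 0.0724]
eef_rot: [-2.027, -2.4, 0.0]
ft_force: [-2.1, 0.2, 1.2]
grip_width: 0.0474
grip_force: 41.5
```

Call:
{"method": "carry_out", "body": {
  "targets": [
    [0.055,0,0,0,0],
    [0.065,0,0,0,0],
    [0.075,0,0,0,0],
    [0.075,0,0,0,0],
    [0.085,0,0,-0.01,0],
    [0.085,0,0,-0.03,0],
    [0.085,0,0,-0.04,0],
    [0.085,0,0,0,0]
  ]
}}

```text
time_s: 60.22
tcp_pos: [0.5385, -0.3888, 0.1583]
eef_rot: [2.021, 2.392, -0.0]
ft_force: [1.0, 0.1, -0.5]
grip_width: 0.0851
grip_force: 0.0
```

Run:
```python
from h import *
where(); look()
p,d,C=snap("wrist"); 
for a,cc,m in blobs(blue(p),100): q=onz(C,*cc,.068); r=q[:2]-[.5175,-.272]; print(a,q.round(3),"lx,ly",(r@[.986,.1668]).round(4),(r@[-.1668,.986]).round(4),np.nanpercentile(cloud(C,d)[m][:,2],95).round(3))
pk=pickplan((.557,.2095),20,.005,.068); placeplan(pk,-.058)
```

```text
t 60.23 tcp [ 0.5385 -0.3888  0.1583] yaw 99.62 w 0.0851 F [ 1.   0.1 -0.5] q6 -0.91
top 83 [0.591 0.275 0.03 ] top z 0.053
top 86 [0.57  0.323 0.03 ] top z 0.052
top 80 [0.559 0.21  0.03 ] top z 0.054
top 89 [0.514 0.343 0.03 ] top z 0.051
scene 133 [0.556 0.209 0.03 ] top z 0.05
scene 188 [0.515 0.342 0.03 ] top z 0.05
scene 84 [0.561 0.322 0.03 ] top z 0.052
2068 [ 0.537 -0.398  0.068] lx,ly -0.0013 -0.1277 0.088
pick yaw 110
18 rows
[[0.068,0.045,0.009,0,-0.8],[0.068,0.045,0.01,0,-0.8],[0.068,0.046,0.01,0,-0.8],[0.068,0.044,0.012,0.001,-0.8],[0.068,0.045,0.011,0,-0.8],[0.068,0.045,0.013,0,-0.8],[0.068,0.044,0.013,0,-0.8],[0.068,0.044,0.013,0,-0.8],[0.068,0.044,0.014,0,-0.8],[0.068,0.044,0.015,0,-0.8],[0.068,0.044,0.016,0.001,-0.8],[0.068,0.043,0.016,0,-0.8],[0.068,0.043,0.016,0,-0.8],[0.068,0,0,0.035,0],[0.068,0,0,0.035,0],[0.068,0,0,0.016,0],[0.068,0,0,0.015,0],[0.068,0,0,0.016,0]]
place [ 0.5272 -0.3292] 0.07937759999999999
20 rows
[[0.03,0,0,-0.022,0],[0.03,0,0,-0.023,0],[0.03,0,0,-0.022,0],[0.03,0,0,-0.025,0],[0.03,0,0,-0.025,0],[0.03,-0.046,-0.019,0,0.9],[0.03,-0.045,-0.019,0,1],[0.03,-0.047,-0.018,0,0.9],[0.03,-0.046,-0.017,0,1],[0.03,-0.047,-0.016,0,0.9],[0.03,-0.047,-0.015,0,1],[0.03,-0.047,-0.015,0,0.9],[0.03,-0.047,-0.014,0,1],[0.03,-0.048,-0.013,0,0.9],[0.03,-0.048,-0.013,0,1],[0.03,-0.048,-0.011,0,0.9],[0.03,0,0,0.025,0],[0.03,0,0,0.026,0],[0.03,0,0,0.01,0],[0.03,0,0,0.01,0]]
```

Call:
{"method": "carry_out", "body": {
  "targets": [
    [0.068,0.045,0.009,-0.01,-0.8],
    [0.068,0.045,0.01,-0.01,-0.8],
    [0.068,0.046,0.01,-0.01,-0.8],
    [0.068,0.044,0.012,-0.01,-0.8],
    [0.068,0.045,0.011,-0.01,-0.8],
    [0.068,0.045,0.013,0,-0.8],
    [0.068,0.044,0.013,0,-0.8],
    [0.068,0.044,0.013,0,-0.8],
    [0.068,0.044,0.014,0,-0.8],
    [0.068,0.044,0.015,0,-0.8],
    [0.068,0.044,0.016,0,-0.8],
    [0.068,0.043,0.016,0,-0.8],
    [0.068,0.043,0.016,0,-0.8],
    [0.068,0,0,0.05,0],
    [0.068,0,0,0.045,0],
    [0.068,0,0,0,0]
  ]
}}

```text
time_s: 62.38
tcp_pos: [0.551, 0.2128, 0.101]
eef_rot: [-1.797, -2.567, 0.015]
ft_force: [-0.2, 0.1, 0.3]
grip_width: 0.0681
grip_force: 0.0
```

Run:
```python
from h import *
where()
p,d,C=snap("wrist")
for a,cc,m in blobs(blue(p),100): print(a,onz(C,*cc,.03).round(4),np.nanpercentile(cloud(C,d)[m][:,2],95).round(3))
pickplan((.557,.2095),20,.005,.068,ztop=.11)
```

```text
t 62.38 tcp [0.551  0.2128 0.101 ] yaw 110.03 w 0.0681 F [-0.2  0.1  0.3] q6 -0.11
2807 [0.5158 0.3343 0.03  ] 0.052
3691 [0.5687 0.3206 0.03  ] 0.052
3010 [0.5904 0.2724 0.03  ] 0.052
2454 [0.5581 0.2071 0.03  ] 0.052
pick yaw 110
5 rows
[[0.068,0,0.002,-0.005,0],[0.068,0,0,0.03,0],[0.068,0,0,0.016,0],[0.068,0,0,0.015,0],[0.068,0,0,0.016,0]]
```

Call:
{"method": "carry_out", "body": {
  "targets": [
    [0.068,-0.002,0.005,0.02,0],
    [0.068,0,0,0.016,0],
    [0.068,0,0,0.016,0],
    [0.068,0,0,0.016,0],
    [0.068,0,0,0,0],
    [0.03,0,0,0,0],
    [0.03,0,0,0,0],
    [0.03,0,0,0,0],
    [0.03,0,0,0,0],
    [0.03,0,0,0,0]
  ]
}}

```text
time_s: 63.68
tcp_pos: [0.5615, 0.2138, 0.0401]
eef_rot: [1.801, 2.573, 0.002]
ft_force: [1.1, 0.3, 2.0]
grip_width: 0.0471
grip_force: 40.5
```

Call:
{"method": "carry_out", "body": {
  "targets": [
    [0.03,0,0,-0.03,0],
    [0.03,0,0,-0.035,0],
    [0.03,0,0,-0.05,0],
    [0.03,0,0,-0.05,0],
    [0.03,-0.046,-0.019,0,0.9],
    [0.03,-0.045,-0.019,0,1],
    [0.03,-0.047,-0.018,0,0.9],
    [0.03,-0.046,-0.017,0,1],
    [0.03,-0.047,-0.016,0,0.9],
    [0.03,-0.047,-0.015,0,1],
    [0.03,-0.047,-0.015,0,0.9],
    [0.03,-0.047,-0.014,0,1],
    [0.03,-0.048,-0.013,0,0.9],
    [0.03,-0.048,-0.013,0,1],
    [0.03,-0.048,-0.011,0,0.9],
    [0.03,0,0,0.05,0],
    [0.03,0,0,0.03,0],
    [0.03,0,0,0,0],
    [0.03,0,0,0,0]
  ]
}}

```text
time_s: 66.05
tcp_pos: [0.5336, -0.33, 0.1256]
eef_rot: [2.026, 2.399, 0.0]
ft_force: [-0.6, -0.6, -0.1]
grip_width: 0.047
grip_force: 40.2
```

```bash
cat >> h.py <<'E'
def rackballs():
    for n in ("wrist","scene","top"):
        p,d,C=snap(n,"r%s.png"%n); P=cloud(C,d)
        for a,cc,m in blobs(blue(p),60 if n!="wrist" else 300):
            z=np.nanpercentile(P[m][:,2],97); q=onz(C,*cc,z-.022); r=q[:2]-[.5175,-.272]
            if abs(r[1])<.25 and abs(r[0])<.12: print(n,a,q.round(3),"lx,ly",(r@[.986,.1668]).round(4),(r@[-.1668,.986]).round(4),"top",z.round(3))
def fin(ly):
    c=np.array([.5175,-.272])+ly*np.array([-.1668,.986]); z=.060+.1228*ly+.0215+.003+.001; plan([(*c,z,99.6,.03,.01)])
E
python3 - <<'E'
from h import *
where(); rackballs(); fin(-.058)
E
```

```text
t 66.05 tcp [ 0.5336 -0.33    0.1256] yaw 99.63 w 0.047 F [-0.6 -0.6 -0.1] q6 -0.84
wrist 6058 [ 0.534 -0.343  0.116] lx,ly 0.0047 -0.0733 top 0.138
5 rows
[[0.03,0,-0.001,0.01,0],[0.03,0.001,-0.002,0.009,0],[0.03,0,-0.001,0.01,0],[0.03,0.001,-0.001,0.01,0],[0.03,0,-0.002,0.009,0]]
```

Call:
{"method": "carry_out", "body": {
  "targets": [
    [0.03,0.001,-0.002,0.01,0],
    [0.03,0.001,-0.002,0.01,0],
    [0.03,0.001,-0.002,0.01,0],
    [0.03,0.001,-0.001,0.006,0],
    [0.03,0.001,0,0.004,0],
    [0.03,0,0,0,0],
    [0.03,0,0,0,0]
  ]
}}

```text
time_s: 67.08
tcp_pos: [0.5255, -0.3261, 0.0847]
eef_rot: [2.027, 2.399, 0.0]
ft_force: [0.7, 0.3, 0.4]
grip_width: 0.047
grip_force: 40.4
```

Call:
{"method": "carry_out", "body": {
  "targets": [
    [0.055,0,0,0,0],
    [0.065,0,0,0,0],
    [0.075,0,0,0,0],
    [0.075,0,0,0,0],
    [0.085,0,0,-0.01,0],
    [0.085,0,0,-0.03,0],
    [0.085,0,0,-0.04,0],
    [0.085,0,0,-0.03,0],
    [0.085,0,0,0,0]
  ]
}}

```text
time_s: 68.2
tcp_pos: [0.527, -0.3273, 0.1989]
eef_rot: [2.022, 2.394, 0.0]
ft_force: [0.2, 0.4, 0.3]
grip_width: 0.0847
grip_force: 0.0
```

Run:
```python
from h import *
where(); rackballs(); look()
p=cv2.imread("pics/rwrist.png"); cv2.imwrite("pics/rw22.png",np.clip(p*1.6,0,255).astype(np.uint8))
```

```text
t 68.2 tcp [ 0.527  -0.3273  0.1989] yaw 99.62 w 0.0847 F [0.2 0.4 0.3] q6 -0.84
wrist 2791 [ 0.532 -0.369  0.073] lx,ly -0.002 -0.0983 top 0.095
top 84 [0.591 0.275 0.03 ] top z 0.052
top 86 [0.57  0.323 0.03 ] top z 0.052
top 90 [0.515 0.343 0.03 ] top z 0.051
scene 188 [0.515 0.342 0.03 ] top z 0.05
scene 75 [0.56  0.322 0.03 ] top z 0.052
```

View pics/rw22.png

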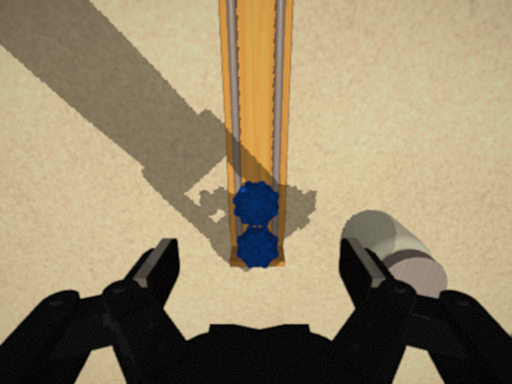

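Both balls rest between the rails at the low end, at (256,203) and (258,247). Next I'll spread the three balls at the tub wall with the closed fingers, to make room for grasping.

Run:
```python
from h import *
plan([(.520,.281,.20,157.4,.0,.05),(.520,.281,.042,157.4,0,.04),(.5338,.3135,.042,157.4,0,.008),(.520,.281,.042,157.4,0,.02),(.520,.265,.16,157.4,.06,.045)])
```

```text
27 rows
[[0,0.046,0.007,-0.001,-4.4],[0,0.045,0.011,0,-4.5],[0,0.045,0.015,-0.001,-4.4],[0,0.043,0.018,0,-4.5],[0,0.041,0.021,-0.001,-4.4],[0,0.04,0.024,-0.001,-4.5],[0,0.038,0.028,0,-4.4],[0,0.036,0.03,-0.001,-4.5],[0,0.033,0.033,0,-4.4],[0,0.03,0.035,-0.001,-4.5],[0,0.028,0.037,-0.001,-4.4],[0,0.024,0.04,0,-4.4],[0,0.022,0.041,-0.001,-4.5],[0,0,0,0.04,0],[0,0,0,0.039,0],[0,0,0,0.04,0],[0,0,0,0.039,0],[0,0,0.007,0,0],[0,0,0.007,0,0],[0,0,0.007,0,0],[0,0,0.008,0,0],[0,0,0.007,0,0],[0,0,-0.018,0,0],[0,0,-0.018,0,0],[0.06,-0.002,-0.005,-0.039,0],[0.06,-0.002,-0.005,-0.04,0],[0.06,-0.002,-0.004,-0.039,0]]
```

Call:
{"method": "carry_out", "body": {
  "targets": [
    [0,0.046,0.007,-0.001,-4.4],
    [0,0.045,0.011,0,-4.5],
    [0,0.045,0.015,-0.001,-4.4],
    [0,0.043,0.018,0,-4.5],
    [0,0.041,0.021,-0.001,-4.4],
    [0,0.04,0.024,-0.001,-4.5],
    [0,0.038,0.028,0,-4.4],
    [0,0.036,0.03,-0.001,-4.5],
    [0,0.033,0.033,0,-4.4],
    [0,0.03,0.035,-0.001,-4.5],
    [0,0.028,0.037,-0.001,-4.4],
    [0,0.024,0.04,0,-4.4],
    [0,0.022,0.041,-0.001,-4.5],
    [0,0,0,0.04,0],
    [0,0,0,0.039,0],
    [0,0,0,0,0],
    [0,0,0,0,0]
  ]
}}

```text
time_s: 70.58
tcp_pos: [0.521, 0.28, 0.124]
eef_rot: [0.615, 3.08, 0.0]
ft_force: [0.2, 0.1, 0.9]
grip_width: 0.0001
grip_force: 0.0
```

Run:
```python
from h import *
where()
plan([(.520,.281,.042,157.4,0,.025),(.5338,.3135,.042,157.4,0,.008),(.520,.281,.042,157.4,0,.02),(.520,.265,.16,157.4,.06,.045)])
```

```text
t 70.58 tcp [0.521 0.28  0.124] yaw 157.4 w 0.0001 F [0.2 0.1 0.9] q6 -0.81
14 rows
[[0,0,0,0.021,0],[0,0.001,0,0.02,0],[0,0,0,0.021,0],[0,0,0.001,0.02,0],[0,0,0.007,0,0],[0,0,0.007,0,0],[0,0,0.007,0,0],[0,0,0.007,0,0],[0,0,0.007,0,0],[0,0,-0.018,0,0],[0,0,-0.017,0,0],[0.06,-0.002,-0.005,-0.039,0],[0.06,-0.002,-0.005,-0.04,0],[0.06,-0.002,-0.005,-0.039,0]]
```

Call:
{"method": "carry_out", "body": {
  "targets": [
    [0,0,0,0.021,0],
    [0,0.001,0,0.02,0],
    [0,0,0,0.021,0],
    [0,0,0.001,0.02,0],
    [0,0,0.007,0,0],
    [0,0,0.007,0,0],
    [0,0,0.007,0,0],
    [0,0,0.007,0,0],
    [0,0,0.007,0,0],
    [0,0,0,0,0],
    [0,0,-0.018,0,0],
    [0,0,-0.017,0,0],
    [0.06,-0.002,-0.005,-0.039,0],
    [0.06,-0.002,-0.005,-0.04,0],
    [0.06,-0.002,-0.005,-0.039,0],
    [0.06,0,0,0,0]
  ]
}}

```text
time_s: 72.58
tcp_pos: [0.5218, 0.2654, 0.1639]
eef_rot: [0.615, 3.074, 0.007]
ft_force: [-0.7, -0.0, -0.1]
grip_width: 0.06
grip_force: 0.0
```

Run:
```python
from h import *
where(); look()
p,d,C=snap("wrist"); B=[]
for a,cc,m in blobs(blue(p),300):
    q=onz(C,*cc,.031); 
    if np.hypot(*(q[:2]-TC))<.1: B.append(q[:2]); print("w",a,q.round(4))
for i in range(len(B)): print(i,B[i].round(4),best(B[i],[B[k] for k in range(len(B)) if k!=i]))
```

```text
t 72.58 tcp [0.5218 0.2654 0.1639] yaw 157.38 w 0.06 F [-0.7 -0.  -0.1] q6 -0.83
top 76 [0.591 0.272 0.03 ] top z 0.419
top 112 [ 0.537 -0.397  0.066] top z 0.088
top 110 [ 0.528 -0.346  0.073] top z 0.095
top 25 [0.503 0.346 0.03 ] top z 0.049
scene 272 [ 0.534 -0.371  0.07 ] top z 0.092
scene 196 [0.515 0.344 0.03 ] top z 0.05
scene 26 [0.58  0.277 0.03 ] top z 0.052
scene 95 [0.563 0.322 0.03 ] top z 0.05
w 1772 [0.5135 0.3418 0.031 ]
w 1500 [0.5694 0.3199 0.031 ]
w 1407 [0.5896 0.2721 0.031 ]
0 [0.5135 0.3418] [(-0.0034, 20, -0.004, 0.058), (-0.0036, 25, -0.007, 0.058), (-0.0036, 5, 0.004, 0.058)]
1 [0.5694 0.3199] [(-0.006, 140, -0.007, 0.058), (-0.0068, 140, -0.007, 0.062), (-0.0078, 145, -0.007, 0.058)]
2 [0.5896 0.2721] [(-0.0049, 75, 0, 0.058), (-0.0053, 80, -0.004, 0.058), (-0.0053, 65, 0.007, 0.058)]
```

Run:
```python
from h import *
plan([(.522,.281,.075,157.4,0,.045),(.522,.281,.034,157.4,0,.02),(.5345,.313,.034,157.4,0,.012),(.5385,.3235,.034,157.4,0,.006),(.522,.281,.034,157.4,0,.02),(.520,.265,.15,157.4,.06,.045)])
```

```text
16 rows
[[0,0.002,0.008,0.042,0],[0,0.001,0.008,0.041,0],[0,0,0,0.014,0],[0,0,0,0.013,0],[0,0,0,0.014,0],[0,0,0.012,0,0],[0,0.001,0.011,0,0],[0,0,0.012,0,0],[0,0,0.005,0,0],[0,0,0.006,0,0],[0,0,-0.015,0,0],[0,0,-0.015,0,0],[0,-0.001,-0.016,0,0],[0.06,-0.001,-0.005,-0.039,0],[0.06,-0.002,-0.005,-0.038,0],[0.06,-0.001,-0.005,-0.039,0]]
```

Call:
{"method": "carry_out", "body": {
  "targets": [
    [0,0.002,0.008,0.042,0],
    [0,0.001,0.008,0.041,0],
    [0,0,0,0.014,0],
    [0,0,0,0.013,0],
    [0,0,0,0.014,0],
    [0,0,0.012,0,0],
    [0,0.001,0.011,0,0],
    [0,0,0.012,0,0],
    [0,0,0.005,0,0],
    [0,0,0.006,0,0],
    [0,0,0,0,0]
  ]
}}

```text
time_s: 74.1
tcp_pos: [0.5343, 0.3146, 0.0342]
eef_rot: [-0.609, -3.068, 0.044]
ft_force: [-20.7, -36.0, 21.8]
grip_width: 0.0001
grip_force: 25.1
```

Call:
{"method": "carry_out", "body": {
  "targets": [
    [0,0,-0.015,0,0],
    [0,0,-0.015,0,0],
    [0,-0.001,-0.016,0,0],
    [0.06,-0.001,-0.005,-0.039,0],
    [0.06,-0.002,-0.005,-0.038,0],
    [0.06,-0.001,-0.005,-0.039,0],
    [0.06,0,0,0,0]
  ]
}}

```text
time_s: 74.97
tcp_pos: [0.5237, 0.2663, 0.1563]
eef_rot: [0.614, 3.073, 0.007]
ft_force: [-0.5, -0.4, 0.8]
grip_width: 0.0597
grip_force: 0.0
```

Run:
```python
from h import *
where()
p,d,C=snap("wrist"); B=[]
for a,cc,m in blobs(blue(p),300):
    q=onz(C,*cc,.031); 
    if np.hypot(*(q[:2]-TC))<.1: B.append(q[:2]); print("w",a,q.round(4))
for i in range(len(B)): print(i,B[i].round(4),best(B[i],[B[k] for k in range(len(B)) if k!=i]))
```

```text
t 74.97 tcp [0.5237 0.2663 0.1563] yaw 157.41 w 0.0597 F [-0.5 -0.4  0.8] q6 -0.83
w 1826 [0.5113 0.3423 0.031 ]
w 1524 [0.5702 0.3188 0.031 ]
w 1435 [0.5897 0.272  0.031 ]
0 [0.5113 0.3423] [(-0.0012, 10, 0, 0.058), (-0.0013, 20, -0.007, 0.058), (-0.0018, 15, -0.004, 0.058)]
1 [0.5702 0.3188] [(-0.0059, 160, 0.004, 0.058), (-0.006, 165, 0.007, 0.058), (-0.0061, 145, -0.004, 0.058)]
2 [0.5897 0.272 ] [(-0.0055, 80, -0.004, 0.058), (-0.0057, 65, 0.004, 0.058), (-0.0058, 75, 0, 0.062)]
```

Run:
```python
from h import *
plan([(.5113,.3415,.15,100,.06,.05),(.5113,.3415,.09,100,.06,.03)])
```

```text
8 rows
[[0.06,0.007,0.011,0.001,9.6],[0.06,0.008,0.01,0,9.5],[0.06,0.009,0.008,0.001,9.6],[0.06,0.011,0.006,0,9.6],[0.06,0.012,0.005,0.001,9.5],[0.06,0.013,0.002,0.001,9.6],[0.06,0,0,0.03,0],[0.06,0,0,0.03,0]]
```

Call:
{"method": "carry_out", "body": {
  "targets": [
    [0.06,0.007,0.011,0.001,9.6],
    [0.06,0.008,0.01,0,9.5],
    [0.06,0.009,0.008,0.001,9.6],
    [0.06,0.011,0.006,0,9.6],
    [0.06,0.012,0.005,0.001,9.5],
    [0.06,0.013,0.002,0.001,9.6],
    [0.06,0,0,0.03,0],
    [0.06,0,0,0.03,0],
    [0.06,0,0,0,0]
  ]
}}

```text
time_s: 76.15
tcp_pos: [0.5066, 0.3399, 0.0823]
eef_rot: [-2.016, -2.404, 0.013]
ft_force: [0.1, -0.8, -0.0]
grip_width: 0.0602
grip_force: 0.0
```

Run:
```python
from h import *
where(); p,d,C=snap("wrist","w25.png")
for a,cc,m in blobs(blue(p),300): print("w",a,cc.round(0),onz(C,*cc,.031).round(4))
plan([(.5113,.3420,.036,100,.06,.012)])
```

```text
t 76.15 tcp [0.5066 0.3399 0.0823] yaw 100.03 w 0.0602 F [ 0.1 -0.8 -0. ] q6 0.29
w 2911 [267. 212.] [0.5116 0.3417 0.031 ]
w 1002 [352. 244.] [0.5779 0.3283 0.031 ]
5 rows
[[0.06,0,0.001,0.01,0],[0.06,0,0,0.009,0],[0.06,0.001,0.001,0.01,0],[0.06,0,0.001,0.01,0],[0.06,0,0,0.01,0]]
```

View pics/w25.png

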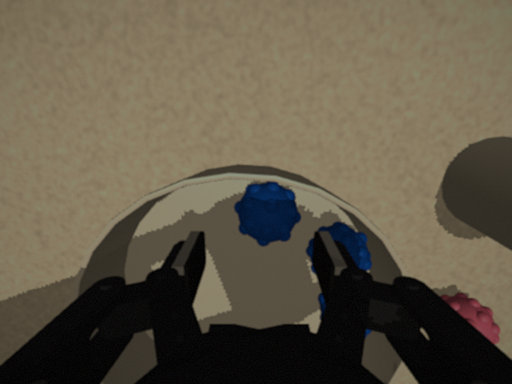

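The view shows the ball at (267,212) between the finger lines, with its neighbour at (345,245) just outside the right finger. I'll descend and close.

Call:
{"method": "carry_out", "body": {
  "targets": [
    [0.06,0,0.002,0.01,0],
    [0.06,0,0,0.009,0],
    [0.06,0.001,0.001,0.01,0],
    [0.06,0,0.001,0.01,0],
    [0.06,0,0,0.008,0],
    [0.06,0,0,0,0],
    [0.03,0,0,0,0],
    [0.03,0,0,0,0],
    [0.03,0,0,0,0],
    [0.03,0,0,0,0],
    [0.03,0,0,0,0]
  ]
}}

```text
time_s: 77.58
tcp_pos: [0.5139, 0.343, 0.0407]
eef_rot: [2.019, 2.407, 0.0]
ft_force: [-1.7, -3.1, 3.2]
grip_width: 0.0479
grip_force: 41.4
```

Run:
```python
from h import *
s=where(); x,y,z=s["tcp_pos"]; ly=-.012; c=np.array([.5175,-.272])+ly*np.array([-.1668,.986]); print(c)
plan([(x,y,.10,100,.03,.03),(x,y,.20,100,.03,.05),(*c,.20,99.6,.03,.055),(*c,.125,99.6,.03,.04)])
```

```text
t 77.58 tcp [0.5139 0.343  0.0407] yaw 100.02 w 0.0479 F [-1.7 -3.1  3.2] q6 0.29
[ 0.5195016 -0.283832 ]
19 rows
[[0.03,0,0,-0.03,0],[0.03,0,0,-0.029,0],[0.03,0,0,-0.033,0],[0.03,0,0,-0.034,0],[0.03,0,0,-0.033,0],[0.03,-0.052,-0.009,0,0],[0.03,-0.051,-0.008,0,0.1],[0.03,-0.052,-0.009,0,0],[0.03,-0.051,-0.008,0,0],[0.03,-0.052,-0.009,0,0.1],[0.03,-0.051,-0.008,0,0],[0.03,-0.052,-0.009,0,0],[0.03,-0.051,-0.008,0,0.1],[0.03,-0.052,-0.009,0,0],[0.03,-0.051,-0.008,0,0],[0.03,-0.052,-0.008,0,0.1],[0.03,-0.052,-0.009,0,0],[0.03,0,0,0.037,0],[0.03,0,0,0.038,0]]
```

Call:
{"method": "carry_out", "body": {
  "targets": [
    [0.03,0,0,-0.03,0],
    [0.03,0,0,-0.029,0],
    [0.03,0,0,-0.033,0],
    [0.03,0,0,-0.034,0],
    [0.03,0,0,-0.033,0],
    [0.03,-0.052,-0.009,0,0],
    [0.03,-0.051,-0.008,0,0.1],
    [0.03,-0.052,-0.009,0,0],
    [0.03,-0.051,-0.008,0,0],
    [0.03,-0.052,-0.009,0,0.1],
    [0.03,-0.051,-0.008,0,0],
    [0.03,-0.052,-0.009,0,0],
    [0.03,-0.051,-0.008,0,0.1],
    [0.03,-0.052,-0.009,0,0],
    [0.03,-0.051,-0.008,0,0],
    [0.03,-0.052,-0.008,0,0.1],
    [0.03,-0.052,-0.009,0,0],
    [0.03,0,0,0.037,0],
    [0.03,0,0,0.03,0],
    [0.03,0,0,0,0]
  ]
}}

```text
time_s: 80.08
tcp_pos: [0.5171, -0.2829, 0.1287]
eef_rot: [-2.023, -2.395, -0.0]
ft_force: [-1.1, 1.0, -0.9]
grip_width: 0.048
grip_force: 41.3
```

Run:
```python
from h import *
where(); plan([(.5195,-.2838,.0915,99.6,.03,.01)])
```

```text
t 80.08 tcp [ 0.5171 -0.2829  0.1287] yaw 99.6 w 0.048 F [-1.1  1.  -0.9] q6 -0.79
4 rows
[[0.03,0,0.001,0.009,0],[0.03,-0.001,0,0.01,0],[0.03,0,0.001,0.009,0],[0.03,0,0,0.009,0]]
```

Call:
{"method": "carry_out", "body": {
  "targets": [
    [0.03,0,0.001,0.009,0],
    [0.03,-0.001,0,0.01,0],
    [0.03,0,0.001,0.009,0],
    [0.03,0,0,0.006,0],
    [0.03,0,0,0.002,0],
    [0.03,0,0,0,0],
    [0.03,0,0,0,0]
  ]
}}

```text
time_s: 80.95
tcp_pos: [0.5212, -0.2851, 0.0967]
eef_rot: [2.027, 2.399, 0.0]
ft_force: [-0.6, 0.0, 0.5]
grip_width: 0.0478
grip_force: 41.3
```

Call:
{"method": "carry_out", "body": {
  "targets": [
    [0.055,0,0,0,0],
    [0.065,0,0,0,0],
    [0.075,0,0,0,0],
    [0.075,0,0,0,0],
    [0.085,0,0,-0.01,0],
    [0.085,0,0,-0.03,0],
    [0.085,0,0,-0.04,0],
    [0.085,0,0,-0.03,0],
    [0.085,0,0,0,0]
  ]
}}

```text
time_s: 82.08
tcp_pos: [0.5227, -0.2861, 0.2108]
eef_rot: [2.022, 2.394, 0.001]
ft_force: [-0.4, 0.1, 0.6]
grip_width: 0.0849
grip_force: 0.0
```

Run:
```python
from h import *
where(); rackballs(); look()
B=[(.570,.320),(.590,.272)]
print(best(B[0],B[1:]),best(B[1],B[:1]))
plan([(.52,.2577,.20,155,.06,.055)])
```

```text
t 82.08 tcp [ 0.5227 -0.2861  0.2108] yaw 99.62 w 0.0849 F [-0.4  0.1  0.6] q6 -0.79
wrist 3810 [ 0.527 -0.34   0.077] lx,ly -0.0021 -0.0684 top 0.099
top 83 [0.59  0.276 0.03 ] top z 0.052
top 86 [0.572 0.322 0.03 ] top z 0.052
scene 50 [ 0.544 -0.405  0.064] top z 0.086
scene 53 [0.561 0.322 0.03 ] top z 0.051
[(-0.005, 145, -0.004, 0.058), (-0.0052, 150, 0, 0.058), (-0.0054, 150, 0, 0.062)] [(-0.0051, 75, 0, 0.058), (-0.0054, 65, 0.007, 0.058), (-0.0055, 80, -0.004, 0.058)]
10 rows
[[0.06,0.053,0.009,0,-5.5],[0.06,0.053,0.014,0.001,-5.6],[0.06,0.05,0.019,0,-5.5],[0.06,0.049,0.024,0.001,-5.6],[0.06,0.046,0.029,0,-5.5],[0.06,0.043,0.033,0.001,-5.5],[0.06,0.04,0.037,0,-5.6],[0.06,0.036,0.04,0,-5.5],[0.06,0.032,0.044,0.001,-5.5],[0.06,0.028,0.047,0,-5.6]]
```

Three balls are on the rack. Two touching balls remain at the tub wall. I'll go for the ball at (.571,.321), with one finger hugging its side so that the free neighbour gets nudged away.

Run:
```python
from h import *
plan([(.567,.320,.20,60,.06,.055),(.567,.320,.10,60,.06,.05)])
```

```text
15 rows
[[0.06,0.049,0.012,0,3.3],[0.06,0.05,0.01,0.001,3.3],[0.06,0.05,0.006,0,3.3],[0.06,0.05,0.004,0,3.3],[0.06,0.051,0.001,0.001,3.3],[0.06,0.05,-0.002,0,3.3],[0.06,0.05,-0.006,0,3.3],[0.06,0.05,-0.007,0.001,3.3],[0.06,0.05,-0.011,0,3.3],[0.06,0.048,-0.014,0.001,3.3],[0.06,0.048,-0.016,0,3.3],[0.06,0.047,-0.019,0,3.3],[0.06,0,0,0.033,0],[0.06,0,0,0.034,0],[0.06,0,0,0.033,0]]
```

Call:
{"method": "carry_out", "body": {
  "targets": [
    [0.06,0.049,0.012,0,3.3],
    [0.06,0.05,0.01,0.001,3.3],
    [0.06,0.05,0.006,0,3.3],
    [0.06,0.05,0.004,0,3.3],
    [0.06,0.051,0.001,0.001,3.3],
    [0.06,0.05,-0.002,0,3.3],
    [0.06,0.05,-0.006,0,3.3],
    [0.06,0.05,-0.007,0.001,3.3],
    [0.06,0.05,-0.011,0,3.3],
    [0.06,0.048,-0.014,0.001,3.3],
    [0.06,0.048,-0.016,0,3.3],
    [0.06,0.047,-0.019,0,3.3],
    [0.06,0,0,0.033,0],
    [0.06,0,0,0.034,0],
    [0.06,0,0,0.025,0],
    [0.06,0,0,0,0],
    [0.06,0,0,0,0]
  ]
}}

```text
time_s: 84.45
tcp_pos: [0.5686, 0.3196, 0.1107]
eef_rot: [2.721, 1.571, 0.0]
ft_force: [0.1, 0.4, -0.0]
grip_width: 0.0601
grip_force: 0.0
```

Run:
```python
from h import *
where(); p,d,C=snap("wrist","w27.png")
for a,cc,m in blobs(blue(p),300): print("w",a,cc.round(0),onz(C,*cc,.031).round(4))
plan([(.567,.320,.037,60,.06,.012)])
```

```text
t 84.45 tcp [0.5686 0.3196 0.1107] yaw 60.01 w 0.0601 F [ 0.1  0.4 -0. ] q6 0.92
w 1258 [472.   9.] [0.7597 0.3661 0.031 ]
w 2195 [261. 201.] [0.57   0.3185 0.031 ]
w 1608 [305. 232.] [0.5882 0.2758 0.031 ]
7 rows
[[0.06,0,0,0.011,0],[0.06,0,-0.001,0.01,0],[0.06,0,0,0.011,0],[0.06,-0.001,0,0.011,0],[0.06,0,0,0.01,0],[0.06,0,-0.001,0.011,0],[0.06,0,0,0.011,0]]
```

Call:
{"method": "carry_out", "body": {
  "targets": [
    [0.06,0,0,0.011,0],
    [0.06,0,-0.001,0.01,0],
    [0.06,0,0,0.011,0],
    [0.06,-0.001,0,0.011,0],
    [0.06,0,0,0.01,0],
    [0.06,0,-0.001,0.01,0],
    [0.06,0,0,0.008,0],
    [0.06,0,0,0,0]
  ]
}}

```text
time_s: 85.5
tcp_pos: [0.5696, 0.3225, 0.0449]
eef_rot: [-2.72, -1.572, -0.015]
ft_force: [-3.1, 3.4, 15.9]
grip_width: 0.0604
grip_force: 9.7
```

Call:
{"method": "carry_out", "body": {
  "targets": [
    [0.03,0,0,0,0],
    [0.03,0,0,0,0],
    [0.03,0,0,0,0],
    [0.03,0,0,0,0],
    [0.03,0,0,0,0]
  ]
}}

```text
time_s: 86.12
tcp_pos: [0.5706, 0.3225, 0.0454]
eef_rot: [-2.72, -1.571, -0.019]
ft_force: [-0.8, 3.2, 15.3]
grip_width: 0.0461
grip_force: 38.4
```

Run:
```python
from h import *
s=where(); x,y,z=s["tcp_pos"]; ly=.046; c=np.array([.5175,-.272])+ly*np.array([-.1668,.986]); print(c, "release z",.060+.1228*ly+.0215+(z-.030)+.001)
plan([(x,y,.10,60,.03,.03),(x-.02,y,.20,60,.03,.05),(*c,.20,99.6,.03,.055),(*c,.125,99.6,.03,.04)])
```

```text
t 86.12 tcp [0.5706 0.3225 0.0454] yaw 60.01 w 0.0461 F [-0.8  3.2 15.3] q6 0.92
[ 0.5098272 -0.226644 ] release z 0.10358680296063143
18 rows
[[0.03,0,0,-0.027,0],[0.03,0,0,-0.028,0],[0.03,-0.003,-0.006,-0.033,0],[0.03,-0.004,-0.006,-0.033,0],[0.03,-0.003,-0.005,-0.034,0],[0.03,-0.045,0.022,0,-3.6],[0.03,-0.046,0.019,0,-3.6],[0.03,-0.048,0.015,0,-3.6],[0.03,-0.048,0.013,0,-3.6],[0.03,-0.049,0.01,0,-3.6],[0.03,-0.05,0.007,0,-3.6],[0.03,-0.05,0.003,0,-3.6],[0.03,-0.05,0.001,0,-3.6],[0.03,-0.05,-0.003,0,-3.6],[0.03,-0.05,-0.006,0,-3.6],[0.03,-0.049,-0.009,0,-3.6],[0.03,0,0,0.038,0],[0.03,0,0,0.037,0]]
```

Call:
{"method": "carry_out", "body": {
  "targets": [
    [0.03,0,0,-0.015,0],
    [0.03,0,0,-0.015,0],
    [0.03,0,0,-0.02,0],
    [0.03,-0.003,-0.006,-0.033,0],
    [0.03,-0.004,-0.006,-0.033,0],
    [0.03,-0.003,-0.005,-0.034,0],
    [0.03,0,0,0,0]
  ]
}}

```text
time_s: 87.0
tcp_pos: [0.5481, 0.3203, 0.1942]
eef_rot: [2.72, 1.571, 0.012]
ft_force: [0.7, 0.0, -0.4]
grip_width: 0.0459
grip_force: 41.0
```

Run:
```python
from h import *
where(); p,d,C=snap("wrist","w28.png"); P=cloud(C,d)
for a,cc,m in blobs(blue(p),300): print("w",a,cc.round(0),onz(C,*cc,.031).round(4),np.nanpercentile(P[m],[3,97],axis=0).round(3).tolist())
ly=.046; c=np.array([.5175,-.272])+ly*np.array([-.1668,.986])
plan([(*c,.20,99.6,.03,.055),(*c,.13,99.6,.03,.04)])
```

```text
t 87.0 tcp [0.5481 0.3203 0.1942] yaw 60.03 w 0.0459 F [ 0.7  0.  -0.4] q6 0.93
w 2205 [400.  19.] [0.7403 0.3851 0.031 ] [[0.665, 0.374, 0.149], [0.692, 0.398, 0.152]]
w 1145 [313. 196.] [0.5902 0.2694 0.031 ] [[0.572, 0.256, 0.032], [0.608, 0.29, 0.053]]
w 4410 [259. 243.] [0.5073 0.248  0.031 ] [[0.531, 0.305, 0.18], [0.566, 0.338, 0.201]]
12 rows
[[0.03,-0.049,0.024,-0.001,-4],[0.03,-0.051,0.021,-0.001,-3.9],[0.03,-0.052,0.017,-0.001,-4],[0.03,-0.053,0.013,0,-3.9],[0.03,-0.054,0.01,-0.001,-4],[0.03,-0.054,0.006,-0.001,-3.9],[0.03,-0.055,0.002,-0.001,-4],[0.03,-0.055,-0.001,-0.001,-4],[0.03,-0.054,-0.006,-0.001,-3.9],[0.03,-0.054,-0.009,-0.001,-4],[0.03,0,0,0.035,0],[0.03,0,0,0.035,0]]
```

Call:
{"method": "carry_out", "body": {
  "targets": [
    [0.03,-0.049,0.024,-0.001,-4],
    [0.03,-0.051,0.021,-0.001,-3.9],
    [0.03,-0.052,0.017,-0.001,-4],
    [0.03,-0.053,0.013,0,-3.9],
    [0.03,-0.054,0.01,-0.001,-4],
    [0.03,-0.054,0.006,-0.001,-3.9],
    [0.03,-0.055,0.002,-0.001,-4],
    [0.03,-0.055,-0.001,-0.001,-4],
    [0.03,-0.054,-0.006,-0.001,-3.9],
    [0.03,-0.054,-0.009,-0.001,-4],
    [0.03,0,0,0.035,0],
    [0.03,0,0,0.035,0],
    [0.03,0,0,0,0],
    [0.03,0,0,0,0]
  ]
}}

```text
time_s: 88.8
tcp_pos: [0.509, -0.2265, 0.1285]
eef_rot: [-2.027, -2.4, 0.0]
ft_force: [0.7, 0.1, 0.3]
grip_width: 0.0464
grip_force: 41.2
```

Run:
```python
from h import *
where(); plan([(.5098,-.2266,.104,99.6,.03,.01)])
```

```text
t 88.8 tcp [ 0.509  -0.2265  0.1285] yaw 99.63 w 0.0464 F [0.7 0.1 0.3] q6 -0.72
3 rows
[[0.03,0,0,0.008,0],[0.03,0,0.001,0.008,0],[0.03,0,0,0.009,0]]
```

Call:
{"method": "carry_out", "body": {
  "targets": [
    [0.03,0,0,0.008,0],
    [0.03,0,0.001,0.008,0],
    [0.03,0,0,0.009,0],
    [0.03,0,0,0,0],
    [0.03,0,0,0,0]
  ]
}}

```text
time_s: 89.42
tcp_pos: [0.5094, -0.2266, 0.1031]
eef_rot: [-2.027, -2.399, 0.002]
ft_force: [-3.0, -1.7, 1.7]
grip_width: 0.0455
grip_force: 41.5
```

Call:
{"method": "carry_out", "body": {
  "targets": [
    [0.055,0,0,0,0],
    [0.065,0,0,0,0],
    [0.075,0,0,0,0],
    [0.075,0,0,0,0],
    [0.085,0,0,-0.01,0],
    [0.085,0,0,-0.03,0],
    [0.085,0,0,-0.04,0],
    [0.085,0,0,-0.03,0],
    [0.085,0,0,0,0]
  ]
}}

```text
time_s: 90.55
tcp_pos: [0.5116, -0.2274, 0.2176]
eef_rot: [2.023, 2.394, 0.002]
ft_force: [0.7, -0.8, -0.0]
grip_width: 0.0852
grip_force: 0.0
```

Run:
```python
from h import *
where(); rackballs(); look()
b=(.590,.2705); print(best(b,[],offs=(0,))[:3])
plan([(.588,.2705,.20,189,.068,.055),(.588,.2705,.10,189,.068,.05)])
```

```text
t 90.55 tcp [ 0.5116 -0.2274  0.2176] yaw 99.62 w 0.0852 F [ 0.7 -0.8 -0. ] q6 -0.72
wrist 1493 [ 0.51  -0.24   0.086] lx,ly -0.0019 0.0328 top 0.108
wrist 3234 [ 0.527 -0.34   0.077] lx,ly -0.0021 -0.0684 top 0.099
scene 191 [ 0.538 -0.38   0.07 ] lx,ly 0.0021 -0.1102 top 0.092
top 80 [0.591 0.273 0.03 ] top z 0.052
scene 193 [ 0.537 -0.382  0.069] top z 0.091
[(0.0059, 100, 0, 0.068), (0.0052, 100, 0, 0.062), (0.0052, 95, 0, 0.062)]
13 rows
[[0.068,0.048,0.016,0.001,-8.9],[0.068,0.044,0.023,0.001,-9],[0.068,0.041,0.03,0.001,-8.9],[0.068,0.035,0.036,0.002,-9],[0.068,0.029,0.041,0.001,-8.9],[0.068,0.023,0.045,0.001,-8.9],[0.068,0.015,0.048,0.001,-9],[0.068,0.008,0.049,0.001,-8.9],[0.068,-0.001,0.05,0.001,-8.9],[0.068,-0.008,0.05,0.001,-9],[0.068,0,0,0.033,0],[0.068,0,0,0.034,0],[0.068,0,0,0.033,0]]
```

Four balls are on the rails. Now the last one.

Call:
{"method": "carry_out", "body": {
  "targets": [
    [0.068,0.048,0.016,0.001,-8.9],
    [0.068,0.044,0.023,0.001,-9],
    [0.068,0.041,0.03,0.001,-8.9],
    [0.068,0.035,0.036,0.002,-9],
    [0.068,0.029,0.041,0.001,-8.9],
    [0.068,0.023,0.045,0.001,-8.9],
    [0.068,0.015,0.048,0.001,-9],
    [0.068,0.008,0.049,0.001,-8.9],
    [0.068,-0.001,0.05,0.001,-8.9],
    [0.068,-0.008,0.05,0.001,-9],
    [0.068,0,0,0.033,0],
    [0.068,0,0,0.034,0],
    [0.068,0,0,0.025,0],
    [0.068,0,0,0,0],
    [0.068,0,0,0,0]
  ]
}}

```text
time_s: 92.68
tcp_pos: [0.5896, 0.2699, 0.1107]
eef_rot: [-0.247, 3.132, 0.0]
ft_force: [-0.4, -0.8, 0.4]
grip_width: 0.0678
grip_force: 0.0
```

Run:
```python
from h import *
where(); p,d,C=snap("wrist","w29.png")
for a,cc,m in blobs(blue(p),300): print("w",a,cc.round(0),onz(C,*cc,.031).round(4))
plan([(.588,.2715,.036,189,.068,.015)])
```

```text
t 92.67 tcp [0.5896 0.2699 0.1107] yaw -170.99 w 0.0678 F [-0.4 -0.8  0.4] q6 -1.41
w 2285 [259. 201.] [0.5895 0.2691 0.031 ]
6 rows
[[0.068,0,0,0.013,0],[0.068,0.001,0.001,0.012,0],[0.068,0,0,0.013,0],[0.068,0,0,0.012,0],[0.068,0.001,0,0.013,0],[0.068,0,0.001,0.013,0]]
```

Call:
{"method": "carry_out", "body": {
  "targets": [
    [0.068,0,0,0.013,0],
    [0.068,0.001,0,0.012,0],
    [0.068,0,0,0.013,0],
    [0.068,0,0,0.012,0],
    [0.068,0.001,0,0.013,0],
    [0.068,0,0,0.009,0],
    [0.068,0,0,0,0],
    [0.03,0,0,0,0],
    [0.03,0,0,0,0],
    [0.03,0,0,0,0],
    [0.03,0,0,0,0],
    [0.03,0,0,0,0]
  ]
}}

```text
time_s: 94.22
tcp_pos: [0.588, 0.2698, 0.0392]
eef_rot: [-0.247, 3.13, 0.001]
ft_force: [0.6, 0.3, 4.8]
grip_width: 0.0473
grip_force: 41.6
```

Run:
```python
from h import *
s=where(); x,y,z=s["tcp_pos"]; ly=.104; c=np.array([.5175,-.272])+ly*np.array([-.1668,.986]); print(c, "release z",.060+.1228*ly+.0215+(z-.030)+.001)
plan([(x,y,.10,189,.03,.03),(x-.02,y,.20,189,.03,.05),(*c,.20,99.6,.03,.055),(*c,.14,99.6,.03,.04)])
```

```text
t 94.22 tcp [0.588  0.2698 0.0392] yaw -170.98 w 0.0473 F [0.6 0.3 4.8] q6 -1.41
[ 0.5001528 -0.169456 ] release z 0.10450874890715103
17 rows
[[0.03,0,0,-0.02,0],[0.03,0,0,-0.021,0],[0.03,0,0,-0.02,0],[0.03,0.007,0.001,-0.033,0],[0.03,0.006,0.001,-0.034,0],[0.03,0.007,0.001,-0.033,0],[0.03,0.015,-0.047,0,9.9],[0.03,0.007,-0.049,0,10],[0.03,-0.002,-0.049,0,9.9],[0.03,-0.01,-0.048,0,9.9],[0.03,-0.019,-0.046,0,10],[0.03,-0.026,-0.042,0,9.9],[0.03,-0.033,-0.037,0,9.9],[0.03,-0.039,-0.031,0,10],[0.03,-0.043,-0.023,0,9.9],[0.03,0,0,0.03,0],[0.03,0,0,0.03,0]]
```

Call:
{"method": "carry_out", "body": {
  "targets": [
    [0.03,0,0,-0.02,0],
    [0.03,0,0,-0.021,0],
    [0.03,0,0,-0.02,0],
    [0.03,0.007,0.001,-0.033,0],
    [0.03,0.006,0.001,-0.034,0],
    [0.03,0.007,0.001,-0.033,0],
    [0.03,0.015,-0.047,0,9.9],
    [0.03,0.007,-0.049,0,10],
    [0.03,-0.002,-0.049,0,9.9],
    [0.03,-0.01,-0.048,0,9.9],
    [0.03,-0.019,-0.046,0,10],
    [0.03,-0.026,-0.042,0,9.9],
    [0.03,-0.033,-0.037,0,9.9],
    [0.03,-0.039,-0.031,0,10],
    [0.03,-0.043,-0.023,0,9.9],
    [0.03,0,0,0.03,0],
    [0.03,0,0,0.03,0],
    [0.03,0,0,0,0],
    [0.03,0,0,0,0]
  ]
}}

```text
time_s: 96.6
tcp_pos: [0.5002, -0.1699, 0.1411]
eef_rot: [2.026, 2.398, 0.001]
ft_force: [-0.4, -0.3, 0.2]
grip_width: 0.0476
grip_force: 41.3
```

Run:
```python
from h import *
where(); plan([(.5002,-.1695,.1045,99.6,.03,.01)])
```

```text
t 96.6 tcp [ 0.5002 -0.1699  0.1411] yaw 99.63 w 0.0476 F [-0.4 -0.3  0.2] q6 -0.64
4 rows
[[0.03,0,0,0.009,0],[0.03,0,0,0.009,0],[0.03,0,0,0.009,0],[0.03,0,0,0.01,0]]
```

Call:
{"method": "carry_out", "body": {
  "targets": [
    [0.03,0,0,0.009,0],
    [0.03,0,0,0.009,0],
    [0.03,0,0,0.009,0],
    [0.03,0,0,0.008,0],
    [0.03,0,0,0.001,0],
    [0.03,0,0,0,0],
    [0.03,0,0,0,0]
  ]
}}

```text
time_s: 97.48
tcp_pos: [0.4988, -0.1697, 0.103]
eef_rot: [-2.026, -2.399, 0.002]
ft_force: [-3.9, -0.6, 0.9]
grip_width: 0.0478
grip_force: 41.6
```

Call:
{"method": "carry_out", "body": {
  "targets": [
    [0.055,0,0,0,0],
    [0.065,0,0,0,0],
    [0.075,0,0,0,0],
    [0.075,0,0,0,0],
    [0.085,0,0,-0.01,0],
    [0.085,0,0,-0.03,0],
    [0.085,0,0,-0.04,0],
    [0.085,-0.04,0,-0.04,0],
    [0.085,-0.05,-0.03,0,0],
    [0.085,-0.05,-0.03,0,0],
    [0.085,-0.05,-0.03,0,0],
    [0.085,0,0,0,0],
    [0.085,0,0,0,0],
    [0.085,0,0,0,0],
    [0.085,0,0,0,0]
  ]
}}

```text
time_s: 99.35
tcp_pos: [0.4431, -0.3709, 0.2234]
eef_rot: [2.025, 2.402, 0.0]
ft_force: [0.1, 0.1, 0.9]
grip_width: 0.0852
grip_force: 0.0
```

Run:
```python
from h import *
where()
for n in ("top","scene"):
    p,d,C=snap(n,"end%s.png"%n); P=cloud(C,d); print(n)
    for a,c,m in blobs(blue(p),20): z=np.nanpercentile(P[m][:,2],97); q=onz(C,*c,z-.023); r=q[:2]-[.5175,-.272]; print(a,c.round(0),q.round(3),"lx,ly",(r@[.986,.1668]).round(3),(r@[-.1668,.986]).round(3),z.round(3))
    if n=="scene": rod(n,p,d,C,.03,.16,.6605,.0145)
p=cv2.imread("pics/endscene.png"); cv2.imwrite("pics/endc.png",cv2.resize(np.clip(p[100:330,80:420]*1.6,0,255).astype(np.uint8),None,fx=2.3,fy=2.3))
```

```text
t 99.35 tcp [ 0.4431 -0.3709  0.2234] yaw 99.72 w 0.0852 F [0.1 0.1 0.9] q6 -1.0
top
59 [133. 163.] [0.685 0.392 0.131] lx,ly 0.276 0.627 0.154
114 [382. 208.] [ 0.538 -0.398  0.066] lx,ly -0.001 -0.127 0.089
114 [367. 211.] [ 0.528 -0.346  0.073] lx,ly -0.002 -0.075 0.096
103 [352. 214.] [ 0.52  -0.297  0.078] lx,ly -0.002 -0.025 0.101
101 [334. 217.] [ 0.51  -0.238  0.086] lx,ly -0.001 0.035 0.109
94 [313. 221.] [ 0.498 -0.168  0.093] lx,ly -0.002 0.106 0.116
scene
122 [143. 130.] [ 0.536 -0.402  0.063] lx,ly -0.004 -0.131 0.086
285 [165. 135.] [ 0.523 -0.324  0.075] lx,ly -0.003 -0.052 0.098
130 [191. 142.] [ 0.508 -0.241  0.083] lx,ly -0.004 0.032 0.106
136 [213. 147.] [ 0.498 -0.17   0.092] lx,ly -0.003 0.104 0.115
100 [383. 304.] [0.678 0.391 0.128] lx,ly 0.269 0.627 0.151
scene 0.03 25 [0.0101 0.007  0.0455]
scene 0.05 24 [0.0112 0.004  0.0589]
scene 0.07 19 [0.0092 0.0047 0.0789]
scene 0.09 4 [0.0081 0.0052 0.0937]
scene 0.15 262 [0.0129 0.0089 0.1661]
```

View pics/endc.png

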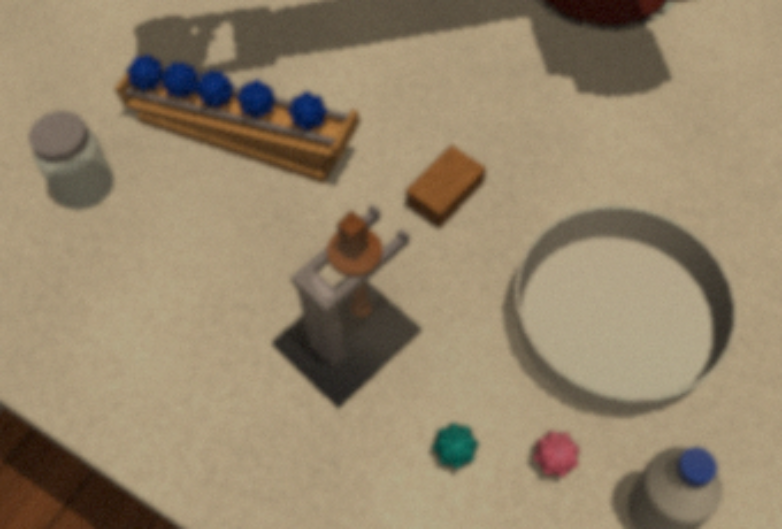

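All five balls lie on the rails, crop pixels (145,72) to (308,110). The stirrer hangs upright on the fork at (352,240), the tub is empty, and the bystanders look untouched. I'll hand the job in.

```bash
python3 -c "
from cell import job; print(job.finish_job())"
```

```text
the job is handed in; nothing more can be done
None
```

I handed in the job at about 99 s: the balls were stirred anticlockwise in four turns (with one re-hang of the stirrer before the last), the stirrer hangs upright on the fork, and all five balls rest on the rails. Two doubts remain: identical balls can't be told apart to prove each one shifted clearly, and the fingers once pressed with about 47 N while spreading balls in the tub.

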